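# Scoop wooden eggs from the tote into the pail

### The arm

A 6-joint arm with a two-finger parallel gripper is mounted at the origin on the work surface. World frame = base frame: x ahead of the robot, y to its left, z up, the work surface at z = 0. Lengths are in m, angles in rad, forces in N, time in s.
With the tool pointing down it reaches from about 0.375 to 0.975 m from the base axis. Payload 3.8 kg.
Tool frame: the origin (TCP) lies between the finger pads; the fingertips stand 8 mm ahead of it and the grasp point (between the pads) lies 11 mm behind it; z points along the fingers, y is the line along which they close (so a half turn about z gives the same grasp; the last joint's range is limited). The gripper opens to 88 mm and grips with 3 to 60 N. Pads are 18 mm wide; open, the fingers measure 123 mm over their backs; the gripper's body (75 mm by 187 mm) begins 45 mm behind the grasp point.
Start: joints at [-1.177, 0.264, 1.604, -0, 1.274, -0.037], TCP at [0.282, -0.613, 0.247] pointing down, gripper open.
Joint ranges: [-2.63, 2.63], [-0.94, 2.18], [0.31, 2.57], [-1.31, 4.45], [0, 2.66], [-2.55, 2.55]. Speed limits (rad/s): [2.57, 2.57, 3.14, 3.14, 3.14, 3.14].

### API

Orientations are given as a unit quaternion [w, x, y, z].
In Python, from station import * gives the robot as it stands.
- The arm moves only by the shell command python3 -m creep 'ROWS' [FORCE]. ROWS is JSON, a list of rows, each an object of numbers: "grip": the finger opening in m, from 0 to 0.0881; "dx", "dy", "dz": the shift along the tool's x, y, z in m; "rx", "ry", "rz": the turn, a rotation vector about the tool's x, y, z in units of 5 degrees (1.0 is 5 degrees). A call has 1 to 10 rows; each row is the pose to reach, as a shift and turn from the pose commanded when the call began, along the tool's axes at that moment; what a row does not reach only later rows make up. A row lasts 1/12 s, in which the tool goes at most 41.7 mm and 7.16 degrees, less where a joint would pass 70% of its speed; a pose out of reach is approached as far as the arm can. A call with a gripper value outside its range is refused whole. The fingers move at their own pace and stop on an object; FORCE is the grip in N (left out, the last holds). Time passes only in rows, so rows that repeat a pose let the fingers close. It gives the time, the measured TCP pose, the force, the opening and the grip force at its end, in the units of the state.
- observe(): the state, without advancing time (a new reading comes with each control period).
- read_camera(name): name is "side" or "top"; returns the picture (400x640x3 uint8, red, green, blue); there is no depth.
- camera_info(name): a dict with "intrinsics" (3x3 intrinsics, pixels), "R" (3x3) and "t" (3): a world point X has camera coordinates R X + t. Camera axes: x right, y down, z forward; pixel columns grow to the right and rows downward; lengths in m; the calibration is good to about 2 mm. A picture is of the moment at which its call begins. camera_info takes no time and is no camera call.
- job_done(): hands the job in; it is judged then, once.
Trained networks look in the newest picture that a camera, given by its name, has taken for a name from the list of things; names that differ only in an ending like _2 or _b are one class to them, and where a whole thing is asked for, a point or a joint stands for the part that bears it (a point fixed in the world has none). Each returns a list of dicts, best first, with "p" (0 to 1); they miss things now and then, are a little off and sometimes report something else, mostly with a low value. They report only what shows in the picture. A call takes as long as a camera call. They do not tell look-alikes from the thing itself.
- outline_of(name, camera): "pixels" (400x640 bool, what is visible of it).
- landmark_of(name, camera): "position" ([x, y, z] in m, in world coordinates, good to about 4 mm: a listed point, or the origin of a listed thing).
The state is a dict: "time_s": time; "qpos": joint angles; "joint_vel": joint speeds; "joint_efforts": joint torques, N m; "tool_pos": TCP position; "tool_rot": TCP orientation; "ft_force": force on the tool from outside, world axes, zero at the start; "ft_torque": the same for the moment, N m; "gripper_width": finger opening in m; "grip_force": force on a finger pad.
Only numpy, scipy, OpenCV 4.12 (cv2) and the standard library are available. Lean on these libraries where they do the work, as an engineer would, in place of code of your own. Each camera call takes 0.05 s, during which the arm holds its last target. There are 200 camera calls.

### The job

Lift the wooden pail by its hoop handle off the banding wheel and set it down gently, upright and wholly on the round cork mat. Then take the scoop, run it along the tote floor into a corner so that the walls hold the wooden eggs while they ride onto the scoop, lift out at least three in one scoopful and tip at least three eggs into the pail. Finish with the emptied scoop standing flat on the bare table; spill no egg, do not take eggs in the fingers, and leave everything else on the table where it is.

Things in the scene. Friction and masses are not known exactly. Their poses are not given: they have to be found in the camera images.
- tote: open grey plastic tray, fixed. Origin on the table under its centre, z up; outer 188 mm along x, 388 mm along y, 80 mm high; walls and floor 4 mm thick (inner floor 180 x 380 mm, 4 mm up). The eggs start in its +y half (end towards mat and wheel), over the whole width; its -y end is empty over 190 mm. Rim stands out 6 mm, a pull tab 16 mm at each end
- egg0: plain smooth wooden craft egg (all five alike), 62 mm long, 44 mm thick, 45 g; origin at its middle, its x along the length; lies on its side in the tote
- egg1: plain smooth wooden craft egg (all five alike), 62 mm long, 44 mm thick, 45 g; origin at its middle, its x along the length; lies on its side in the tote
- egg2: plain smooth wooden craft egg (all five alike), 62 mm long, 44 mm thick, 45 g; origin at its middle, its x along the length; lies on its side in the tote
- egg3: plain smooth wooden craft egg (all five alike), 62 mm long, 44 mm thick, 45 g; origin at its middle, its x along the length; lies on its side in the tote
- egg4: plain smooth wooden craft egg (all five alike), 62 mm long, 44 mm thick, 45 g; origin at its middle, its x along the length; lies on its side in the tote
- scoop: flat-bottomed aluminium hand scoop, 0.22 kg, mouth to +x. Origin at the centre of its underside: 146 mm long (lip at x +73), 106 mm wide; floor 4 mm thick, front 20 mm only 2 mm; 3 mm side walls rise from 28 mm (front) to 57 mm (back); back wall 56 mm. Above it a flat-sided black rubber grip bar along x, on a neck at the back: 22 mm wide, z 69 to 91 mm, x -77 to +31
- scoop_grip (a point): point on the middle line of the grip bar at scoop (x -15, y 0, z 80 mm), close above the scoop's centre of mass: where to grip
- scoop_lip (a point): middle of the scoop's front lip, underside: scoop (73, 0, 0 mm)
- scoop_mid (a point): middle of the space inside the scoop, 35 mm above its underside; an egg in the scoop is within 85 mm of it
- wheel: potter's banding wheel, fixed foot, with a freely turning round steel head 170 mm across, top 100 mm above the table; origin on the table on its axis. At the start the pail stands on the head
- mat: round cork mat lying fixed on the table, 190 mm across, 4 mm thick; origin under its centre
- pail: round wooden pail, 0.32 kg; rigid hoop handle over the mouth in its x-z plane. Origin at the centre of the underside; foot 128 mm across, rim 144 mm across, 104 mm high, walls 4 mm, floor 6 mm. Hoop: from the rim at x +-74 mm, 10 mm thick, up to 195 mm, with a wooden grip block at the top
- pail_grip (a point): centre of the hoop's grip block, 190 mm above the pail's underside: block 56 mm along the pail's x, 20 mm across its y (grip across y), 18 mm tall, top at 199 mm
- pail_mid (a point): middle of the space inside the pail, 55 mm above its underside; an egg in the pail is within 75 mm of it
- paint_bottle: black round paint bottle, 60 mm across, 155 mm tall, to be left alone; origin under its centre
- glue_jar: white round jar, 72 mm across, 125 mm tall, to be left alone; origin under its centre
- paper_cup: black open paper cup, 78 mm across at the rim, 92 mm tall, to be left alone; origin under its centre
- brush_pot: white ceramic pot with three brushes, 76 mm across, 105 mm tall (brushes to 190 mm), to be left alone; origin under its centre
- tape_roll: roll of paper tape lying flat, 90 mm across, 24 mm high, to be left alone; origin under its centre
- putty: grey lump of eraser putty, 44 mm across, 21 mm high, to be left alone; origin under its centre
There are look-alikes about, which are no part of the job. What is shaped like the egg3 but red or yellow is not meant.

How it is judged:
By the outcome, as a careful person would: the job done as asked, in the order asked, and still so for the second after the job is handed in, with the robot touching nothing.
It also fails if it takes over 72 s, if anything falls off the work surface, if the arm or the gripper's body presses on something with over 40 N, if the wrist force passes 120 N, or if a joint passes its speed limit or range.

## Working session

There is one attempt and no reset: what is moved stays moved. The work goes in short steps, Python scripts to look and compute and a shell command to move; the robot and the scene stay as the last step left them, time stands still between calls to the robot, and variables do not carry over. Pictures are saved under pics/ and viewed, at most 12 in all, crops included, and the job is handed in when it is done.

```bash
ls; mkdir -p pics
cat > h.py <<'E'
from station import *
import numpy as np, cv2
from scipy.spatial.transform import Rotation as Ro
def proj(c,X):
    i=camera_info(c);p=np.array(i["R"])@np.array(X)+np.array(i["t"]);p=np.array(i["intrinsics"])@p;return p[:2]/p[2]
def ray(c,uv,z):
    i=camera_info(c);R=np.array(i["R"]);d=R.T@np.linalg.inv(np.array(i["intrinsics"]))@np.array([uv[0],uv[1],1.]);o=-R.T@np.array(i["t"])
    return o+d*(z-o[2])/d[2]
def toolR():
    s=observe();q=s["tool_rot"];return Ro.from_quat([q[1],q[2],q[3],q[0]]).as_matrix(),np.array(s["tool_pos"])
def lm(n,c,k=3):
    for d in landmark_of(n,c)[:k]: print(n,c,round(d["p"],2),np.round(d["position"],3),np.round(proj(c,d["position"])))
E
python3 - <<'E'
from h import *
s=observe();print(s)
a=read_camera("top");b=read_camera("side")
cv2.imwrite("pics/top.png",a[:,:,::-1]);cv2.imwrite("pics/side.png",b[:,:,::-1])
for n in ["tote","scoop","scoop_grip","scoop_lip","wheel","mat","pail","pail_grip"]:
    for c in ["top","side"]: lm(n,c,2)
lm("egg3","top",8)
lm("egg3","side",8)
E
```

```text
pics
{'time_s': 0.0, 'qpos': array([-1.17690218e+00,  2.64752835e-01,  1.60535237e+00, -5.15062513e-07,
        1.27370194e+00, -3.69163450e-02]), 'joint_vel': array([-0.00063863, -0.00147633, -0.00095329,  0.00148048, -0.0014298 ,
        0.00019306]), 'joint_efforts': array([-2.86641247e-03, -5.02113891e+01, -3.56881535e+01,  7.25294044e-02,
        2.93491501e-02, -1.71894458e-04]), 'tool_pos': array([ 0.28160955, -0.61269489,  0.24539988]), 'tool_rot': array([-1.08961388e-03,  9.76889241e-01,  2.13743268e-01, -1.96826093e-04]), 'ft_force': array([-0.53810236,  0.1573969 , -0.2109106 ]), 'ft_torque': array([-0.01622024, -0.00284377, -0.00506695]), 'grip_force': 0.0, 'gripper_width': 0.08858282377282661}
tote top 0.8 [ 0.598 -0.105  0.004] [331. 204.]
tote top 0.74 [0.585 0.29  0.001] [200. 211.]
tote side 0.94 [ 0.599 -0.1    0.002] [321. 249.]
scoop top 0.98 [ 0.364 -0.268 -0.002] [388. 281.]
scoop side 0.72 [ 0.398  0.131 -0.003] [312. 348.]
scoop side 0.66 [ 0.367 -0.264 -0.002] [423. 263.]
scoop_grip top 0.9 [ 0.363 -0.282  0.078] [396. 283.]
scoop_grip top 0.69 [ 0.378 -0.197
[... 855 characters left out ...]
9 [0.558 0.062 0.023] [288. 286.]
egg3 top 0.81 [0.634 0.056 0.026] [277. 192.]
egg3 top 0.79 [0.553 0.055 0.029] [277. 219.]
egg3 top 0.77 [ 0.632 -0.074  0.027] [320. 192.]
egg3 top 0.75 [ 0.764 -0.131  0.021] [338. 148.]
egg3 top 0.59 [ 0.76  -0.033  0.02 ] [306. 150.]
egg3 top 0.53 [0.54  0.004 0.024] [295. 223.]
egg3 top 0.5 [0.641 0.01  0.025] [292. 189.]
egg3 side 0.72 [ 0.76  -0.035  0.022] [267. 228.]
egg3 side 0.65 [0.538 0.004 0.022] [310. 278.]
egg3 side 0.63 [0.556 0.061 0.026] [289. 285.]
egg3 side 0.55 [ 0.631 -0.075  0.025] [307. 243.]
egg3 side 0.54 [0.641 0.011 0.028] [282. 256.]
egg3 side 0.5 [ 0.763 -0.127  0.025] [290. 211.]
egg3 side 0.46 [0.635 0.06  0.025] [269. 268.]
```

View pictures.

View pics/top.png

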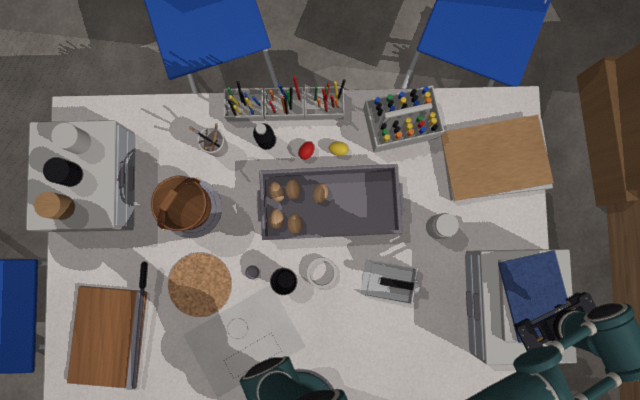

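View pics/side.png

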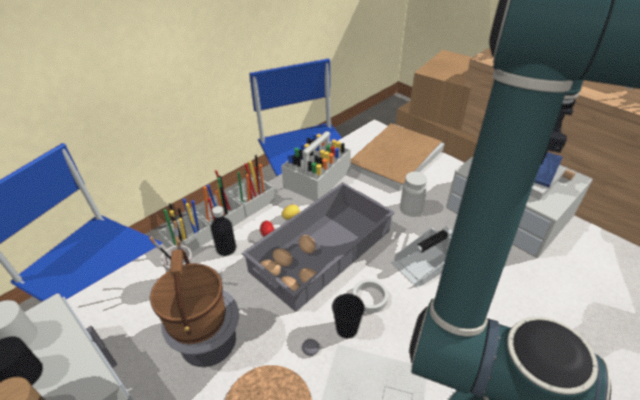

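Run:
```python
import cv2,numpy as np
a=cv2.imread("pics/top.png")[165:255,140:320];b=cv2.imread("pics/side.png")[235:365,130:350]
a=cv2.resize(a,None,fx=3.6,fy=3.6,interpolation=2)[:, :640];b=cv2.resize(b,None,fx=2.1,fy=2.1,interpolation=2)
W=max(a.shape[1],b.shape[1]);f=lambda i:np.pad(i,((0,0),(0,W-i.shape[1]),(0,0)))
cv2.imwrite("pics/crop1.png",np.vstack([f(a),f(b)]))
```

```text
(no output)
```

View pics/crop1.png

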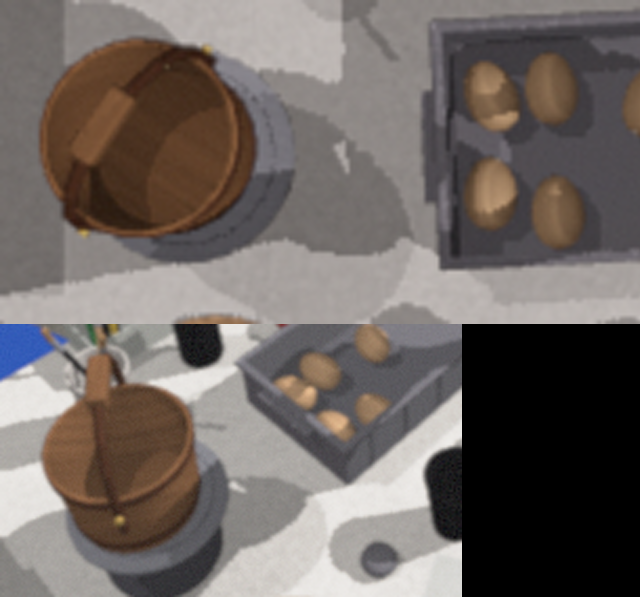

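The top picture shows the tote (262–398, 168–240) with five brown eggs at its left end, the pail on the wheel at (181,204) with its grip block at (168.6,200.3), the cork mat at (200,284) and the scoop at (388,281) with its mouth to the left (+y). There are seven egg shapes. The five brown ones inside the tote fit the description. The red one at (306,150) and the yellow one at (339,148) lie outside it and are look-alikes, which the crop confirms.

```bash
cat >> h.py <<'E'
def Rt(yaw,tilt=0):
    # yaw: world heading of tool x (deg); tilt: nose-down (deg), tool z down
    a=np.radians(yaw);x=np.array([np.cos(a),np.sin(a),0]);z=np.array([0,0,-1.])
    R=np.c_[x,np.cross(z,x),z]
    return R@Ro.from_rotvec([0,np.radians(-tilt)*-1*(-1),0]).as_matrix()
def plan(*tg,start=None):
    R,p=toolR() if start is None else start
    for t in tg:
        R2=Rt(*t[1:]);d=R.T@(np.array(t[0])-p);w=np.degrees(Ro.from_matrix(R.T@R2).as_rotvec())
        print("d",np.round(d,4),"r",np.round(w/5,2),"rows",round(max(np.linalg.norm(d)/.0417,np.linalg.norm(w)/7.16),1));R,p=R2,np.array(t[0])
    return R,p
E
python3 - <<'E'
from h import *
# check tilt sign: nose-down => x axis z negative
print(Rt(90,20)[:,0])
e1=ray("top",(197.8,178.3),.205);e2=ray("top",(163.3,229.4),.205);b=ray("top",(168.6,200.3),.298)
print(e1,e2,(e1+e2)/2,b,np.degrees(np.arctan2(*(e1-e2)[1::-1])))
c1=ray("top",(140+78/3.6,165+160/3.6),.299);c2=ray("top",(140+130/3.6,165+92/3.6),.299);print(np.degrees(np.arctan2(*(c1-c2)[1::-1])))
print(proj("side",[.59,.30,.29]))
plan(((.590,.300,.38),146),((.590,.300,.280),146))
for n in ["paper_cup","putty","brush_pot","paint_bottle","glue_jar","tape_roll"]: lm(n,"top",1)
E
```

```text
[ 5.75395780e-17  9.39692621e-01 -3.42020143e-01]
[0.65348749 0.2466514  0.205     ] [0.52122445 0.33633302 0.205     ] [0.58735597 0.29149221 0.205     ] [0.58727512 0.29514602 0.298     ] -34.13942976191161
142.49265004238407
[176.44901551 261.94164948]
d [ 0.6614 -0.7012 -0.1333] r [  0.     0.   -24.26] rows 23.3
d [0.  0.  0.1] r [0. 0. 0.] rows 2.4
paper_cup top 0.57 [0.375 0.036 0.001] [285. 280.]
putty top 0.66 [ 0.4    0.136 -0.002] [251. 272.]
brush_pot top 0.96 [0.778 0.238 0.005] [217. 147.]
paint_bottle top 0.32 [0.59  0.301 0.155] [182. 204.]
glue_jar top 0.97 [ 0.517 -0.426  0.001] [439. 228.]
tape_roll top 0.7 [ 0.391 -0.074 -0.   ] [322. 273.]
```

```bash
M='{"grip":0.088,"dx":0.66,"dy":-0.70,"dz":-0.133,"rz":-24.0}'; python3 -m creep '[{"grip":0.088,"dx":0.26,"dy":-0.28,"dz":-0.13,"rz":-10},{"grip":0.088,"dx":0.26,"dy":-0.28,"dz":-0.13,"rz":-10},{"grip":0.088,"dx":0.26,"dy":-0.28,"dz":-0.13,"rz":-10},{"grip":0.088,"dx":0.26,"dy":-0.28,"dz":-0.13,"rz":-10},{"grip":0.088,"dx":0.26,"dy":-0.28,"dz":-0.13,"rz":-10},{"grip":0.088,"dx":0.26,"dy":-0.28,"dz":-0.13,"rz":-10},{"grip":0.088,"dx":0.26,"dy":-0.28,"dz":-0.13,"rz":-10},{"grip":0.088,"dx":0.26,"dy":-0.28,"dz":-0.13,"rz":-10},{"grip":0.088,"dx":0.26,"dy":-0.28,"dz":-0.13,"rz":-10},{"grip":0.088,"dx":0.26,"dy":-0.28,"dz":-0.13,"rz":-10}]'
python3 -c "
from h import *
print(observe()['qpos']);plan(((.589,.298,.38),144.5))"
```

```text
[-1.17692662e+00  2.63892154e-01  1.60398860e+00  1.01779870e-06
  1.27371120e+00 -3.68897622e-02]
d [ 0.6596 -0.6998 -0.1333] r [  0.     0.   -23.96] rows 23.3invalid input
```

```bash
python3 -m creep '[{"grip":0.088,"dx":0.0,"dy":0.0,"dz":-0.13,"rx":0,"ry":0,"rz":-10.0}]'; python3 -m creep '[{"grip":0.088,"dx":0.02,"dy":-0.02,"dz":-0.02,"rx":0,"ry":0,"rz":-1.0}]'; python3 -m creep --help
```

```text
time_s: 1.38
tool_pos: [0.2798, -0.6084, 0.2778]
tool_rot: [-0.009, 0.961, 0.275, -0.001]
ft_force: [-0.9, 0.6, -1.5]
gripper_width: 0.0881
grip_force: 0.0
time_s: 1.47
tool_pos: [0.2871, -0.5887, 0.3093]
tool_rot: [0.001, 0.948, 0.317, -0.001]
ft_force: [0.8, -0.0, 2.8]
gripper_width: 0.0879
grip_force: 0.0invalid input: not JSON, or not a number
```

```bash
python3 -c "
from h import *
plan(((.589,.298,.40),144.5))"
```

```text
d [ 0.7747 -0.5261 -0.0927] r [-1.00e-02  3.00e-02 -2.15e+01] rows 22.6
```

```bash
python3 -m creep '[{"grip":0.088,"dx":0.34,"dy":-0.22,"dz":-0.09,"rx":0,"ry":0,"rz":-12},{"grip":0.088,"dx":0.34,"dy":-0.22,"dz":-0.09,"rx":0,"ry":0,"rz":-12},{"grip":0.088,"dx":0.34,"dy":-0.22,"dz":-0.09,"rx":0,"ry":0,"rz":-12},{"grip":0.088,"dx":0.34,"dy":-0.22,"dz":-0.09,"rx":0,"ry":0,"rz":-12},{"grip":0.088,"dx":0.34,"dy":-0.22,"dz":-0.09,"rx":0,"ry":0,"rz":-12},{"grip":0.088,"dx":0.34,"dy":-0.22,"dz":-0.09,"rx":0,"ry":0,"rz":-12},{"grip":0.088,"dx":0.34,"dy":-0.22,"dz":-0.09,"rx":0,"ry":0,"rz":-12},{"grip":0.088,"dx":0.34,"dy":-0.22,"dz":-0.09,"rx":0,"ry":0,"rz":-12},{"grip":0.088,"dx":0.34,"dy":-0.22,"dz":-0.09,"rx":0,"ry":0,"rz":-12},{"grip":0.088,"dx":0.34,"dy":-0.22,"dz":-0.09,"rx":0,"ry":0,"rz":-12}]'
python3 -c "
from h import *
print(observe()['joint_vel'])
plan(((.589,.298,.38),144.5))"
```

```text
time_s: 2.3
tool_pos: [0.4286, -0.2038, 0.3993]
tool_rot: [0.001, 0.663, 0.749, 0.0]
ft_force: [0.4, -0.1, -0.6]
gripper_width: 0.0882
grip_force: 0.0
[ 0.96200246 -0.12288884 -0.07837796 -0.00102304  0.19384518  1.01689085]
d [0.4787 0.22   0.0193] r [ 0.01  0.01 -9.51] rows 12.6
```

```bash
python3 -m creep '[{"grip":0.088,"dx":0.34,"dy":0.17,"dz":0.0,"rx":0,"ry":0,"rz":-9.0},{"grip":0.088,"dx":0.34,"dy":0.17,"dz":0.0,"rx":0,"ry":0,"rz":-9.0},{"grip":0.088,"dx":0.34,"dy":0.17,"dz":0.0,"rx":0,"ry":0,"rz":-9.0},{"grip":0.088,"dx":0.34,"dy":0.17,"dz":0.0,"rx":0,"ry":0,"rz":-9.0},{"grip":0.088,"dx":0.34,"dy":0.17,"dz":0.0,"rx":0,"ry":0,"rz":-9.0},{"grip":0.088,"dx":0.34,"dy":0.17,"dz":0.0,"rx":0,"ry":0,"rz":-9.0},{"grip":0.088,"dx":0.34,"dy":0.17,"dz":0.0,"rx":0,"ry":0,"rz":-9.0},{"grip":0.088,"dx":0.34,"dy":0.17,"dz":0.0,"rx":0,"ry":0,"rz":-9.0},{"grip":0.088,"dx":0.34,"dy":0.17,"dz":0.0,"rx":0,"ry":0,"rz":-9.0},{"grip":0.088,"dx":0.34,"dy":0.17,"dz":0.0,"rx":0,"ry":0,"rz":-9.0}]'
python3 -c "
from h import *
read_camera('top');read_camera('side')
lm('pail_grip','top',2);lm('pail_grip','side',2)
print(observe()['joint_vel'])
plan(((.589,.298,.38),144.5))"
```

```text
time_s: 3.13
tool_pos: [0.5577, 0.1578, 0.3975]
tool_rot: [-0.001, 0.325, 0.946, 0.001]
ft_force: [-0.4, -0.4, 0.2]
gripper_width: 0.0877
grip_force: 0.0
pail_grip side 0.91 [0.591 0.302 0.289] [175. 262.]
[-0.02476887 -0.01537859  0.00749086  0.00293343 -0.00179382  0.0009301 ]
d [0.065  0.1355 0.0181] r [-0.01  0.   -0.53] rows 3.6
```

```bash
python3 -m creep '[{"grip":0.088,"dx":0.065,"dy":0.137,"dz":0.018,"rx":0,"ry":0,"rz":-0.5},{"grip":0.088,"dx":0.065,"dy":0.137,"dz":0.018,"rx":0,"ry":0,"rz":-0.5},{"grip":0.088,"dx":0.065,"dy":0.137,"dz":0.018,"rx":0,"ry":0,"rz":-0.5},{"grip":0.088,"dx":0.065,"dy":0.137,"dz":0.018,"rx":0,"ry":0,"rz":-0.5},{"grip":0.088,"dx":0.065,"dy":0.137,"dz":0.018,"rx":0,"ry":0,"rz":-0.5},{"grip":0.088,"dx":0.065,"dy":0.137,"dz":0.045,"rx":0,"ry":0,"rz":-0.5},{"grip":0.088,"dx":0.065,"dy":0.137,"dz":0.07,"rx":0,"ry":0,"rz":-0.5},{"grip":0.088,"dx":0.065,"dy":0.137,"dz":0.095,"rx":0,"ry":0,"rz":-0.5},{"grip":0.088,"dx":0.065,"dy":0.137,"dz":0.117,"rx":0,"ry":0,"rz":-0.5},{"grip":0.088,"dx":0.065,"dy":0.137,"dz":0.117,"rx":0,"ry":0,"rz":-0.5}]'
python3 -c "
from h import *
plan(((.590,.299,.28),144.5))
a=read_camera('top')[150:250,100:260];b=read_camera('side')[180:360,80:330]
cv2.imwrite('pics/g.png',np.vstack([cv2.resize(a,(480,300)),cv2.resize(b,(480,300))])[:,:,::-1])"
```

```text
time_s: 4.17
tool_pos: [0.5879, 0.2959, 0.2759]
tool_rot: [-0.003, 0.307, 0.952, -0.003]
ft_force: [-0.2, -0.8, -0.6]
gripper_width: 0.0881
grip_force: 0.0
d [ 0.0001  0.0037 -0.0041] r [-0.1  -0.05 -0.06] rows 0.1
```

View pics/g.png

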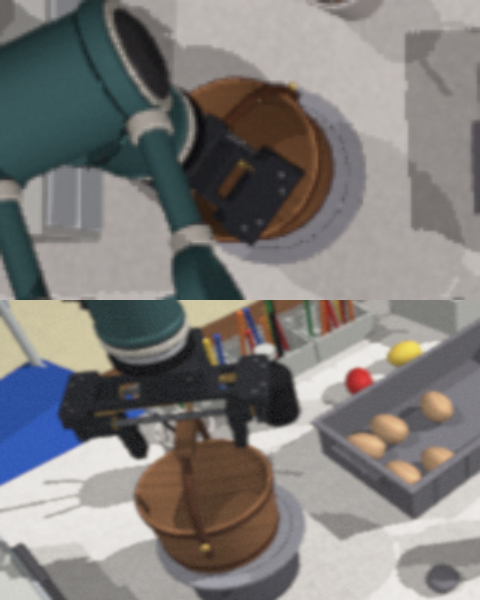

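The gripper straddles the hoop, with the block between the open fingers (lower panel around (185,430)) and aligned across the hoop. I'll close and lift.

```bash
python3 -m creep '[{"grip":0.01,"dx":0,"dy":0.002,"dz":-0.003,"rx":0,"ry":0,"rz":0},{"grip":0.01,"dx":0,"dy":0.002,"dz":-0.003,"rx":0,"ry":0,"rz":0},{"grip":0.01,"dx":0,"dy":0.002,"dz":-0.003,"rx":0,"ry":0,"rz":0},{"grip":0.01,"dx":0,"dy":0.002,"dz":-0.003,"rx":0,"ry":0,"rz":0},{"grip":0.01,"dx":0,"dy":0.002,"dz":-0.003,"rx":0,"ry":0,"rz":0},{"grip":0.01,"dx":0,"dy":0.002,"dz":-0.003,"rx":0,"ry":0,"rz":0},{"grip":0.01,"dx":0,"dy":0.002,"dz":-0.003,"rx":0,"ry":0,"rz":0},{"grip":0.01,"dx":0,"dy":0.002,"dz":-0.003,"rx":0,"ry":0,"rz":0}]' 35
python3 -m creep '[{"grip":0.01,"dx":0,"dy":0,"dz":-0.01,"rx":0,"ry":0,"rz":0},{"grip":0.01,"dx":0,"dy":0,"dz":-0.03,"rx":0,"ry":0,"rz":0},{"grip":0.01,"dx":0,"dy":0,"dz":-0.05,"rx":0,"ry":0,"rz":0},{"grip":0.01,"dx":0,"dy":0,"dz":-0.06,"rx":0,"ry":0,"rz":0},{"grip":0.01,"dx":0,"dy":0,"dz":-0.06,"rx":0,"ry":0,"rz":0}]' 35
python3 -c "
from h import *
plan(((.367,.288,.335),180))
read_camera('top');read_camera('side');[lm(n,c,1) for n in ('pail','mat','pail_grip') for c in('top','side')]"
```

```text
time_s: 4.93
tool_pos: [0.5913, 0.3016, 0.2843]
tool_rot: [-0.0, 0.306, 0.952, -0.0]
ft_force: [-0.4, -0.4, -0.6]
gripper_width: 0.037
grip_force: 0.0
time_s: 5.35
tool_pos: [0.5928, 0.3022, 0.3487]
tool_rot: [0.002, 0.306, 0.952, 0.002]
ft_force: [1.1, 1.1, 0.4]
gripper_width: 0.0103
grip_force: 0.0
d [ 0.1753 -0.1432  0.0124] r [ 0.05  0.06 -7.13] rows 5.4
pail top 0.84 [0.588 0.302 0.102] [187. 207.]
pail side 0.65 [0.594 0.298 0.103] [196. 315.]
mat top 0.68 [0.59  0.304 0.1  ] [186. 207.]
pail_grip top 0.74 [0.594 0.299 0.288] [168. 198.]
pail_grip side 0.89 [0.589 0.298 0.289] [178. 262.]
```

The fingers are slow, so they hadn't closed on the block before the lift. The pail hasn't moved. I'll reopen, descend and wait longer.

```bash
python3 -m creep '[{"grip":0.06,"dx":0,"dy":0,"dz":0,"rx":0,"ry":0,"rz":0},{"grip":0.06,"dx":0,"dy":0,"dz":0,"rx":0,"ry":0,"rz":0},{"grip":0.06,"dx":0,"dy":0,"dz":0,"rx":0,"ry":0,"rz":0},{"grip":0.06,"dx":0,"dy":0,"dz":0,"rx":0,"ry":0,"rz":0},{"grip":0.06,"dx":0,"dy":0,"dz":0,"rx":0,"ry":0,"rz":0},{"grip":0.06,"dx":0,"dy":0,"dz":0,"rx":0,"ry":0,"rz":0},{"grip":0.06,"dx":0,"dy":0,"dz":0.02,"rx":0,"ry":0,"rz":0},{"grip":0.06,"dx":0,"dy":0,"dz":0.04,"rx":0,"ry":0,"rz":0},{"grip":0.06,"dx":0,"dy":0,"dz":0.065,"rx":0,"ry":0,"rz":0},{"grip":0.06,"dx":0,"dy":0,"dz":0.065,"rx":0,"ry":0,"rz":0}]'
python3 -m creep '[{"grip":0.01,"dx":0,"dy":0,"dz":0.0,"rx":0,"ry":0,"rz":0},{"grip":0.01,"dx":0,"dy":0,"dz":0,"rx":0,"ry":0,"rz":0},{"grip":0.01,"dx":0,"dy":0,"dz":0,"rx":0,"ry":0,"rz":0},{"grip":0.01,"dx":0,"dy":0,"dz":0,"rx":0,"ry":0,"rz":0},{"grip":0.01,"dx":0,"dy":0,"dz":0,"rx":0,"ry":0,"rz":0},{"grip":0.01,"dx":0,"dy":0,"dz":0,"rx":0,"ry":0,"rz":0},{"grip":0.01,"dx":0,"dy":0,"dz":0,"rx":0,"ry":0,"rz":0},{"grip":0.01,"dx":0,"dy":0,"dz":0,"rx":0,"ry":0,"rz":0},{"grip":0.01,"dx":0,"dy":0,"dz":0,"rx":0,"ry":0,"rz":0}]' 35
```

```text
time_s: 6.58
tool_pos: [0.5889, 0.3003, 0.2735]
tool_rot: [-0.003, 0.306, 0.952, -0.003]
ft_force: [-0.9, 0.5, -1.7]
gripper_width: 0.06
grip_force: 0.0
time_s: 7.33
tool_pos: [0.5916, 0.3014, 0.2804]
tool_rot: [0.0, 0.306, 0.952, 0.0]
ft_force: [-2.0, -1.4, 5.3]
gripper_width: 0.0193
grip_force: 34.8
```

```bash
python3 -m creep '[{"grip":0.01,"dx":0,"dy":0,"dz":-0.008,"rx":0,"ry":0,"rz":0},{"grip":0.01,"dx":0,"dy":0,"dz":-0.02,"rx":0,"ry":0,"rz":0},{"grip":0.01,"dx":0,"dy":0,"dz":-0.035,"rx":0,"ry":0,"rz":0},{"grip":0.01,"dx":0,"dy":0,"dz":-0.05,"rx":0,"ry":0,"rz":0},{"grip":0.01,"dx":0,"dy":0,"dz":-0.05,"rx":0,"ry":0,"rz":0},{"grip":0.01,"dx":0,"dy":0,"dz":-0.05,"rx":0,"ry":0,"rz":0}]' 35
python3 -c "
from h import *
print(ray('top',(200.,284.),.004))
plan(((.368,.289,.33),180),((.368,.289,.184),180));print(observe()['qpos'])"
```

```text
time_s: 7.83
tool_pos: [0.5921, 0.3019, 0.3305]
tool_rot: [0.001, 0.306, 0.952, 0.001]
ft_force: [-0.4, 0.3, -2.9]
gripper_width: 0.0194
grip_force: 34.8
[0.36678524 0.28834074 0.004     ]
d [ 0.1746 -0.1411  0.    ] r [ 0.02  0.02 -7.13] rows 5.4
d [0.    0.    0.146] r [0. 0. 0.] rows 3.5
[ 4.34026390e-01  2.05178577e-01  1.52322759e+00  6.00677480e-05
  1.41063300e+00 -5.14606043e-01]
```

Holding (−2.9 N ≈ the pail's weight). I'll move over the mat and then down.

```bash
python3 -m creep '[{"grip":0.01,"dx":0.02,"dy":-0.016,"dz":0,"rx":0,"ry":0,"rz":-0.9},{"grip":0.01,"dx":0.044,"dy":-0.035,"dz":0,"rx":0,"ry":0,"rz":-1.8},{"grip":0.01,"dx":0.068,"dy":-0.055,"dz":0,"rx":0,"ry":0,"rz":-2.8},{"grip":0.01,"dx":0.093,"dy":-0.075,"dz":0,"rx":0,"ry":0,"rz":-3.8},{"grip":0.01,"dx":0.117,"dy":-0.094,"dz":0,"rx":0,"ry":0,"rz":-4.8},{"grip":0.01,"dx":0.14,"dy":-0.113,"dz":0,"rx":0,"ry":0,"rz":-5.7},{"grip":0.01,"dx":0.16,"dy":-0.13,"dz":0,"rx":0,"ry":0,"rz":-6.5},{"grip":0.01,"dx":0.175,"dy":-0.141,"dz":0,"rx":0,"ry":0,"rz":-7.1},{"grip":0.01,"dx":0.175,"dy":-0.141,"dz":0,"rx":0,"ry":0,"rz":-7.1},{"grip":0.01,"dx":0.175,"dy":-0.141,"dz":0.02,"rx":0,"ry":0,"rz":-7.1}]' 35
python3 -m creep '[{"grip":0.01,"dx":0,"dy":0,"dz":0.025,"rx":0,"ry":0,"rz":0},{"grip":0.01,"dx":0,"dy":0,"dz":0.05,"rx":0,"ry":0,"rz":0},{"grip":0.01,"dx":0,"dy":0,"dz":0.075,"rx":0,"ry":0,"rz":0},{"grip":0.01,"dx":0,"dy":0,"dz":0.09,"rx":0,"ry":0,"rz":0},{"grip":0.01,"dx":0,"dy":0,"dz":0.1,"rx":0,"ry":0,"rz":0},{"grip":0.01,"dx":0,"dy":0,"dz":0.105,"rx":0,"ry":0,"rz":0},{"grip":0.01,"dx":0,"dy":0,"dz":0.105,"rx":0,"ry":0,"rz":0},{"grip":0.01,"dx":0,"dy":0,"dz":0.105,"rx":0,"ry":0,"rz":0}]' 35
python3 -c "
from h import *
plan(((.367,.289,.184),180));print(observe()['qpos'])
read_camera('top');read_camera('side');[lm(n,c,1) for n in ('pail','mat') for c in('top','side')]"
```

```text
time_s: 8.67
tool_pos: [0.368, 0.2902, 0.3125]
tool_rot: [0.003, 0.001, 1.0, 0.002]
ft_force: [2.0, 1.5, -2.6]
gripper_width: 0.0197
grip_force: 34.9
time_s: 9.33
tool_pos: [0.3676, 0.2892, 0.2048]
tool_rot: [0.0, 0.002, 1.0, 0.0]
ft_force: [0.1, -0.3, -2.4]
gripper_width: 0.0195
grip_force: 34.9
d [ 0.0006 -0.0002  0.0208] r [ 0.    0.01 -0.03] rows 0.5
[ 6.13338283e-01 -1.04054686e-01  2.07894328e+00 -4.08654609e-06
  1.16599999e+00 -9.54411011e-01]
pail top 0.93 [0.37  0.291 0.025] [197. 283.]
pail side 0.51 [ 0.595 -0.1    0.002] [322. 250.]
mat top 0.67 [0.637 0.01  0.025] [292. 191.]
```

```bash
python3 -m creep '[{"grip":0.01,"dx":0,"dy":0,"dz":0.006,"rx":0,"ry":0,"rz":0},{"grip":0.01,"dx":0,"dy":0,"dz":0.011,"rx":0,"ry":0,"rz":0},{"grip":0.01,"dx":0,"dy":0,"dz":0.015,"rx":0,"ry":0,"rz":0},{"grip":0.01,"dx":0,"dy":0,"dz":0.017,"rx":0,"ry":0,"rz":0},{"grip":0.01,"dx":0,"dy":0,"dz":0.019,"rx":0,"ry":0,"rz":0},{"grip":0.01,"dx":0,"dy":0,"dz":0.02,"rx":0,"ry":0,"rz":0},{"grip":0.01,"dx":0,"dy":0,"dz":0.02,"rx":0,"ry":0,"rz":0}]' 35
```

```text
time_s: 10.22
tool_pos: [0.3671, 0.289, 0.1843]
tool_rot: [0.0, 0.001, 1.0, -0.0]
ft_force: [-0.1, 0.6, -3.4]
gripper_width: 0.0194
grip_force: 34.9
```

```bash
python3 -m creep '[{"grip":0.01,"dx":0,"dy":0,"dz":0.001,"rx":0,"ry":0,"rz":0},{"grip":0.01,"dx":0,"dy":0,"dz":0.002,"rx":0,"ry":0,"rz":0},{"grip":0.01,"dx":0,"dy":0,"dz":0.002,"rx":0,"ry":0,"rz":0}]' 35;python3 -m creep '[{"grip":0.01,"dx":0,"dy":0,"dz":0.001,"rx":0,"ry":0,"rz":0},{"grip":0.01,"dx":0,"dy":0,"dz":0.001,"rx":0,"ry":0,"rz":0}]' 35
```

```text
time_s: 10.47
tool_pos: [0.3683, 0.2892, 0.1841]
tool_rot: [0.001, 0.001, 1.0, 0.0]
ft_force: [0.8, -3.1, 4.5]
gripper_width: 0.0197
grip_force: 34.9
time_s: 10.63
tool_pos: [0.3687, 0.2892, 0.1841]
tool_rot: [0.002, 0.001, 1.0, 0.0]
ft_force: [0.0, -3.9, 8.9]
gripper_width: 0.0194
grip_force: 34.9
```

Contact. I'll release, rise and check.

```bash
python3 -m creep '[{"grip":0.06,"dx":0,"dy":0,"dz":-0.001,"rx":0,"ry":0,"rz":0},{"grip":0.06,"dx":0,"dy":0,"dz":-0.001,"rx":0,"ry":0,"rz":0},{"grip":0.06,"dx":0,"dy":0,"dz":-0.001,"rx":0,"ry":0,"rz":0},{"grip":0.06,"dx":0,"dy":0,"dz":-0.001,"rx":0,"ry":0,"rz":0},{"grip":0.06,"dx":0,"dy":0,"dz":-0.001,"rx":0,"ry":0,"rz":0},{"grip":0.06,"dx":0,"dy":0,"dz":-0.02,"rx":0,"ry":0,"rz":0},{"grip":0.06,"dx":0,"dy":0,"dz":-0.05,"rx":0,"ry":0,"rz":0},{"grip":0.06,"dx":0,"dy":0,"dz":-0.09,"rx":0,"ry":0,"rz":0},{"grip":0.06,"dx":0,"dy":0,"dz":-0.13,"rx":0,"ry":0,"rz":0},{"grip":0.06,"dx":0,"dy":0,"dz":-0.13,"rx":0,"ry":0,"rz":0}]' 20
python3 -c "
from h import *
print(observe()['qpos'])
plan(((.362,-.281,.30),80))"
```

```text
time_s: 11.47
tool_pos: [0.3703, 0.2914, 0.3203]
tool_rot: [0.006, 0.001, 1.0, 0.004]
ft_force: [1.2, 0.7, 1.1]
gripper_width: 0.0599
grip_force: 0.0
[ 6.13703309e-01 -1.78478725e-01  1.92994930e+00  1.27591178e-04
  1.37607450e+00 -9.54567512e-01]
d [ 0.007  -0.5725  0.0155] r [1.800e-01 1.000e-02 1.997e+01] rows 13.9
```

```bash
python3 -m creep '[{"grip":0.06,"dx":-0.08,"dy":-0.29,"dz":0.0,"rx":0,"ry":0,"rz":10},{"grip":0.06,"dx":-0.08,"dy":-0.29,"dz":0.0,"rx":0,"ry":0,"rz":10},{"grip":0.06,"dx":-0.08,"dy":-0.29,"dz":0.0,"rx":0,"ry":0,"rz":10},{"grip":0.06,"dx":-0.08,"dy":-0.29,"dz":0.0,"rx":0,"ry":0,"rz":10},{"grip":0.06,"dx":-0.08,"dy":-0.29,"dz":0.0,"rx":0,"ry":0,"rz":10},{"grip":0.06,"dx":-0.08,"dy":-0.29,"dz":0.0,"rx":0,"ry":0,"rz":10},{"grip":0.06,"dx":-0.08,"dy":-0.29,"dz":0.0,"rx":0,"ry":0,"rz":10},{"grip":0.06,"dx":-0.08,"dy":-0.29,"dz":0.0,"rx":0,"ry":0,"rz":10},{"grip":0.06,"dx":-0.08,"dy":-0.29,"dz":0.0,"rx":0,"ry":0,"rz":10}]'
python3 -c "
from h import *
a=read_camera('top');b=read_camera('side')
A=a[240:325,340:440];B=b[220:400,150:300]
cv2.imwrite('pics/s.png',np.hstack([cv2.resize(A,(400,340)),cv2.resize(B,(283,340))])[:,:,::-1])
for n in('scoop_grip','scoop_lip','scoop'):
  for c in ('top','side'):lm(n,c,1)
lm('pail','top',1);lm('pail','side',1);lm('mat','top',1)
plan(((.362,-.281,.17),80))"
```

```text
time_s: 12.22
tool_pos: [0.4466, -0.0036, 0.3109]
tool_rot: [-0.0, 0.426, 0.905, -0.0]
ft_force: [-0.2, 0.3, -0.7]
gripper_width: 0.0599
grip_force: 0.0
scoop_grip top 0.72 [ 0.366 -0.283  0.081] [397. 282.]
scoop_grip side 0.58 [ 0.361 -0.278  0.082] [432. 241.]
scoop_lip top 0.93 [ 0.379 -0.196 -0.001] [363. 276.]
scoop_lip side 0.95 [ 0.382 -0.194  0.003] [403. 273.]
scoop top 0.76 [ 0.362 -0.267 -0.001] [387. 282.]
scoop side 0.65 [ 0.367 -0.263 -0.001] [422. 263.]
pail top 0.94 [0.37  0.291 0.004] [199. 283.]
pail side 0.46 [ 0.778  0.233 -0.001] [186. 281.]
d [-0.161  -0.2446  0.1414] r [ 0.   -0.    9.99] rows 7.8
```

View pics/s.png

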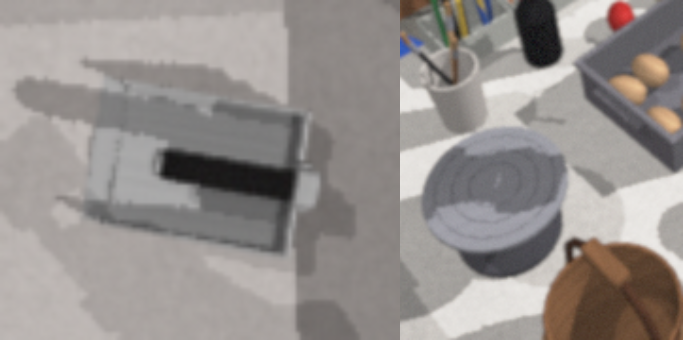

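The scoop bar runs in the left panel from (160,163) to (295,188), heading about 80°. The pail stands on the mat with its hoop along x, as planned.

```bash
python3 -m creep '[{"grip":0.06,"dx":-0.16,"dy":-0.243,"dz":0.141,"rx":0,"ry":0,"rz":10.1},{"grip":0.06,"dx":-0.16,"dy":-0.243,"dz":0.141,"rx":0,"ry":0,"rz":10.1},{"grip":0.06,"dx":-0.16,"dy":-0.243,"dz":0.141,"rx":0,"ry":0,"rz":10.1},{"grip":0.06,"dx":-0.16,"dy":-0.243,"dz":0.141,"rx":0,"ry":0,"rz":10.1},{"grip":0.06,"dx":-0.16,"dy":-0.243,"dz":0.141,"rx":0,"ry":0,"rz":10.1},{"grip":0.06,"dx":-0.16,"dy":-0.243,"dz":0.141,"rx":0,"ry":0,"rz":10.1},{"grip":0.06,"dx":-0.16,"dy":-0.243,"dz":0.141,"rx":0,"ry":0,"rz":10.1},{"grip":0.06,"dx":-0.16,"dy":-0.243,"dz":0.141,"rx":0,"ry":0,"rz":10.1},{"grip":0.06,"dx":-0.16,"dy":-0.243,"dz":0.141,"rx":0,"ry":0,"rz":10.1},{"grip":0.06,"dx":-0.16,"dy":-0.243,"dz":0.141,"rx":0,"ry":0,"rz":10.1}]'
python3 -c "
from h import *
read_camera('side')
plan(((.3635,-.2805,.069),79.5))"
```

```text
time_s: 13.6
tool_pos: [0.3612, -0.2803, 0.1694]
tool_rot: [-0.001, 0.771, 0.637, -0.0]
ft_force: [-0.8, 0.5, -0.3]
gripper_width: 0.06
grip_force: 0.0
d [-0.0006  0.0016  0.1012] r [-0.01 -0.01 -0.04] rows 2.4
```

```bash
python3 -m creep '[{"grip":0.06,"dx":0,"dy":0.001,"dz":0.03,"rx":0,"ry":0,"rz":0},{"grip":0.06,"dx":0,"dy":0.001,"dz":0.06,"rx":0,"ry":0,"rz":0},{"grip":0.06,"dx":0,"dy":0.001,"dz":0.09,"rx":0,"ry":0,"rz":0},{"grip":0.06,"dx":0,"dy":0.001,"dz":0.1,"rx":0,"ry":0,"rz":0},{"grip":0.06,"dx":0,"dy":0.001,"dz":0.1,"rx":0,"ry":0,"rz":0},{"grip":0.01,"dx":0,"dy":0.001,"dz":0.1,"rx":0,"ry":0,"rz":0}]' 55
python3 -m creep '[{"grip":0.01,"dx":0,"dy":0,"dz":0,"rx":0,"ry":0,"rz":0},{"grip":0.01,"dx":0,"dy":0,"dz":0,"rx":0,"ry":0,"rz":0},{"grip":0.01,"dx":0,"dy":0,"dz":0,"rx":0,"ry":0,"rz":0},{"grip":0.01,"dx":0,"dy":0,"dz":0,"rx":0,"ry":0,"rz":0},{"grip":0.01,"dx":0,"dy":0,"dz":0,"rx":0,"ry":0,"rz":0},{"grip":0.01,"dx":0,"dy":0,"dz":0,"rx":0,"ry":0,"rz":0},{"grip":0.01,"dx":0,"dy":0,"dz":0,"rx":0,"ry":0,"rz":0},{"grip":0.01,"dx":0,"dy":0,"dz":0,"rx":0,"ry":0,"rz":0}]' 55
python3 -c "
from h import *
R,p=toolR();c=p-R[:,2]*.011
for n in('scoop_lip','scoop'): 
  for cam in ('top','side'):
    read_camera(cam)
    for d in landmark_of(n,cam)[:1]:print(n,cam,d['p'],np.round(d['position'],3),R.T@(np.array(d['position'])-p))
plan(((p[0],p[1],.23),79.5))"
```

```text
time_s: 14.15
tool_pos: [0.364, -0.2794, 0.0712]
tool_rot: [0.0, 0.769, 0.639, 0.0]
ft_force: [0.8, 0.1, 0.7]
gripper_width: 0.0555
grip_force: 0.0
time_s: 14.82
tool_pos: [0.3635, -0.2804, 0.0712]
tool_rot: [0.0, 0.77, 0.638, 0.0]
ft_force: [-0.8, 1.4, 5.7]
gripper_width: 0.0211
grip_force: 55.0
scoop_lip top 0.78 [ 0.379 -0.198 -0.001] [0.08384666 0.00029822 0.0721442 ]
scoop_lip side 0.85 [ 0.382 -0.195 -0.002] [0.08688896 0.00186174 0.07274406]
scoop top 0.63 [ 0.366 -0.269  0.002] [0.01197906 0.0007091  0.06877691]
scoop side 0.58 [ 0.368 -0.264  0.001] [0.01661818 0.00156451 0.06987549]
d [-1.000e-04  1.000e-04 -1.588e-01] r [ 0.01  0.   -0.03] rows 3.8
```

```bash
python3 -m creep '[{"grip":0.01,"dx":0,"dy":0,"dz":-0.02,"rx":0,"ry":0,"rz":0},{"grip":0.01,"dx":0,"dy":0,"dz":-0.06,"rx":0,"ry":0,"rz":0},{"grip":0.01,"dx":0,"dy":0,"dz":-0.1,"rx":0,"ry":0,"rz":0},{"grip":0.01,"dx":0,"dy":0,"dz":-0.13,"rx":0,"ry":0,"rz":0},{"grip":0.01,"dx":0,"dy":0,"dz":-0.15,"rx":0,"ry":0,"rz":0},{"grip":0.01,"dx":0,"dy":0,"dz":-0.16,"rx":0,"ry":0,"rz":0},{"grip":0.01,"dx":0,"dy":0,"dz":-0.16,"rx":0,"ry":0,"rz":0}]' 55
cat > fit.py <<'E'
from h import *
from scipy.optimize import minimize
ms={}
for c in('top','side'):
    im=read_camera(c); o=outline_of('tote',c)
    for d in o[:2]: print(c,d['p'],d['pixels'].sum(),np.round(np.argwhere(d['pixels']).mean(0)))
    ms[c]=[d['pixels'] for d in o if 4000<d['pixels'].sum()][:1]
    if c=='top': cv2.imwrite('pics/now_top.png',im[:,:,::-1]);T=im
def pts(v):
    x,y,a=v;R=np.array([[np.cos(a),-np.sin(a)],[np.sin(a),np.cos(a)]])
    L=[(sx*.1,sy*.2,.08) for sx in(-1,1) for sy in(-1,1)]+[(sx*.094,sy*.194,.0) for sx in(-1,1) for sy in(-1,1)]
    return [np.r_[R@np.array(p[:2])+[x,y],p[2]] for p in L]
def cost(v):
    s=0
    for c in ms:
        if not ms[c]:continue
        m=np.zeros((1600,2560),np.uint8)
        h=cv2.convexHull(np.array([proj(c,p) for p in pts(v)],np.float32)*4+2)
        cv2.fillConvexPoly(m,h.astype(np.int32),1)
        big=cv2.resize(ms[c][0].astype(np.uint8),(2560,1600),interpolation=0)
        s+=1-(m&big).sum()/(m|big).sum()
    return s
r=minimize(cost,[.598,-.102,.02],method='Nelder-Mead',options=dict(initial_simplex=[[.598,-.102,.02],[.606,-.102,.02],[.598,-.094,.02],[.598,-.102,-.03]],xatol=2e-4,fatol=1e-5))
print(r.x,np.degrees(r.x[2]),r.fun)
v=r.x;big=cv2.resize(T[150:260,245:415],None,fx=4.5,fy=4.5,interpolation=2)[:,:,::-1].copy()
a=v[2];R=np.array([[np.cos(a),-np.sin(a)],[np.sin(a),np.cos(a)]])
for (hx,hy,z,col) in [(.1,.2,.08,(0,0,255)),(.09,.19,.004,(0,255,0)),(.09,.19,.08,(255,255,0))]:
    q=[(proj('top',np.r_[R@[sx*hx,sy*hy]+v[:2],z])-[245,150]+.5)*4.5 for sx,sy in((1,1),(1,-1),(-1,-1),(-1,1))]
    cv2.polylines(big,[np.array(q,np.int32)],True,col,1)
cv2.imwrite('pics/fit.png',big)
E
python3 fit.py; python3 -c "
from h import *
lm('egg3','top',7);lm('egg3','side',7)"
```

```text
time_s: 15.8
tool_pos: [0.3642, -0.2809, 0.2326]
tool_rot: [0.002, 0.77, 0.638, 0.0]
ft_force: [0.5, -0.2, -1.7]
gripper_width: 0.0212
grip_force: 55.0
top 0.74 9022 [201. 334.]
top 0.34 186 [271. 252.]
side 0.62 9111 [242. 320.]
[ 0.59766305 -0.09954078  0.03021849] 1.731392056701629 0.2571665113867996
egg3 top 0.75 [0.636 0.009 0.025] [292. 191.]
egg3 top 0.69 [0.542 0.005 0.026] [294. 223.]
egg3 top 0.63 [ 0.63  -0.076  0.027] [321. 192.]
egg3 top 0.6 [ 0.76  -0.036  0.02 ] [307. 150.]
egg3 top 0.59 [ 0.763 -0.13   0.021] [338. 148.]
egg3 top 0.54 [0.637 0.055 0.025] [277. 191.]
egg3 top 0.49 [0.555 0.055 0.03 ] [277. 219.]
egg3 side 0.81 [0.643 0.01  0.027] [281. 256.]
egg3 side 0.74 [ 0.756 -0.037  0.023] [268. 228.]
egg3 side 0.72 [ 0.762 -0.128  0.026] [290. 211.]
egg3 side 0.71 [0.637 0.061 0.027] [268. 268.]
egg3 side 0.66 [0.537 0.003 0.022] [310. 277.]
egg3 side 0.66 [ 0.63  -0.073  0.028] [307. 242.]
```

View pics/fit.png

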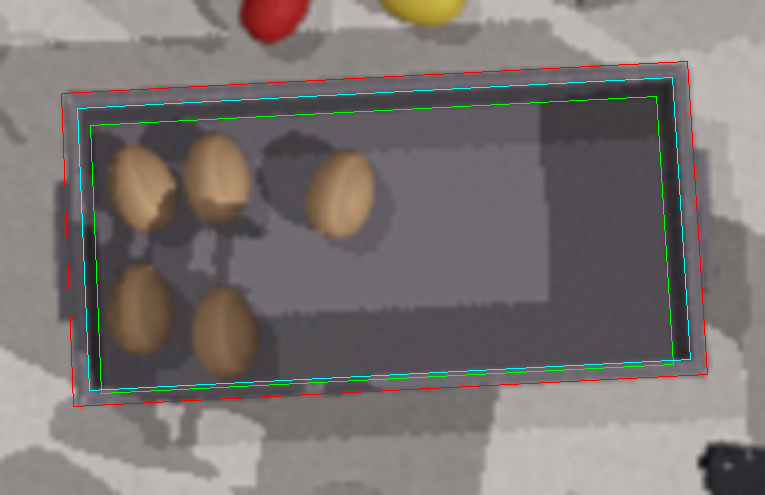

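The overlay fits: the red outer rim, cyan inner rim and green floor edges lie on the tote's edges, and the five brown eggs are at crop (140,187), (217,178), (340,194), (140,310) and (224,333). Three of them are in line along the +x wall, so I'll use that lane.

```bash
cat >> h.py <<'E'
TO=np.array([.5977,-.0995]);TA=.0302
def T2W(tx,ty,z): 
    c,s=np.cos(TA),np.sin(TA);return np.array([TO[0]+c*tx-s*ty,TO[1]+s*tx+c*ty,z])
def W2T(p):
    c,s=np.cos(TA),np.sin(TA);d=np.array(p[:2])-TO;return np.round([c*d[0]+s*d[1],-s*d[0]+c*d[1],p[2]],4)
E
python3 -c "
from h import *
a=T2W(.033,-.113,.23);b=T2W(.033,-.113,.0755);print(a)
plan((a,91.7),(b,91.7),(b,91.7,.7))
for e in [(.637,.057),(.640,.010),(.631,-.075),(.555,.057),(.540,.004)]:print(W2T(np.r_[e,0]))"
```

```text
[ 0.63409703 -0.21145203  0.23      ]
d [ 0.1168  0.2547 -0.0026] r [-0.04 -0.03 -2.47] rows 6.7
d [0.     0.     0.1545] r [0. 0. 0.] rows 3.7
d [0. 0. 0.] r [-0.   -0.14 -0.  ] rows 0.1
[0.044  0.1552 0.    ]
[0.0456 0.1082 0.    ]
[0.034  0.0235 0.    ]
[-0.038   0.1577  0.    ]
[-0.0545  0.1052  0.    ]
```

```bash
python3 -m creep '[{"grip":0.01,"dx":0.117,"dy":0.255,"dz":-0.002,"rx":0,"ry":0,"rz":-2.45},{"grip":0.01,"dx":0.117,"dy":0.255,"dz":-0.002,"rx":0,"ry":0,"rz":-2.45},{"grip":0.01,"dx":0.117,"dy":0.255,"dz":-0.002,"rx":0,"ry":0,"rz":-2.45},{"grip":0.01,"dx":0.117,"dy":0.255,"dz":-0.002,"rx":0,"ry":0,"rz":-2.45},{"grip":0.01,"dx":0.117,"dy":0.255,"dz":-0.002,"rx":0,"ry":0,"rz":-2.45},{"grip":0.01,"dx":0.117,"dy":0.255,"dz":-0.002,"rx":0,"ry":0,"rz":-2.45},{"grip":0.01,"dx":0.117,"dy":0.255,"dz":-0.002,"rx":0,"ry":0,"rz":-2.45},{"grip":0.01,"dx":0.117,"dy":0.255,"dz":-0.002,"rx":0,"ry":0,"rz":-2.45},{"grip":0.01,"dx":0.117,"dy":0.255,"dz":-0.002,"rx":0,"ry":0,"rz":-2.45},{"grip":0.01,"dx":0.117,"dy":0.255,"dz":-0.002,"rx":0,"ry":0,"rz":-2.45}]' 55
python3 -c "
from h import *
read_camera('top')
b=T2W(.033,-.113,.0765)
R,p=toolR();print(W2T(p),W2T(p+R@[.0865,0,.0712]))
plan((b,91.7,.7))"
```

```text
time_s: 16.93
tool_pos: [0.6343, -0.2119, 0.2304]
tool_rot: [-0.002, 0.697, 0.717, -0.001]
ft_force: [-1.7, -0.3, -2.0]
gripper_width: 0.0217
grip_force: 55.0
[ 0.0328 -0.1138  0.231 ] [ 0.0329 -0.0273  0.1598]
d [0.0007 0.0006 0.1545] r [-0.03 -0.15 -0.02] rows 3.7
```

```bash
python3 -m creep '[{"grip":0.01,"dx":0,"dy":0,"dz":0.035,"rx":0,"ry":-0.14,"rz":0},{"grip":0.01,"dx":0,"dy":0,"dz":0.07,"rx":0,"ry":-0.14,"rz":0},{"grip":0.01,"dx":0,"dy":0,"dz":0.105,"rx":0,"ry":-0.14,"rz":0},{"grip":0.01,"dx":0,"dy":0,"dz":0.13,"rx":0,"ry":-0.14,"rz":0},{"grip":0.01,"dx":0,"dy":0,"dz":0.145,"rx":0,"ry":-0.14,"rz":0},{"grip":0.01,"dx":0,"dy":0,"dz":0.15,"rx":0,"ry":-0.14,"rz":0},{"grip":0.01,"dx":0,"dy":0,"dz":0.152,"rx":0,"ry":-0.14,"rz":0},{"grip":0.01,"dx":0,"dy":0,"dz":0.152,"rx":0,"ry":-0.14,"rz":0}]' 55
python3 -c "
from h import *
R,p=toolR();print(W2T(p),W2T(p+R@[.0865,0,.0712]),R[:,0])"
```

```text
time_s: 17.65
tool_pos: [0.6351, -0.2128, 0.0811]
tool_rot: [0.005, 0.697, 0.717, -0.004]
ft_force: [0.3, -0.2, -1.6]
gripper_width: 0.021
grip_force: 55.0
[ 0.034  -0.1144  0.0811] [ 0.0343 -0.0288  0.0088] [-0.02694854  0.99955858 -0.01250708]
```

```bash
for i in 1; do python3 -m creep '[{"grip":0.01,"dx":0,"dy":0,"dz":0.002,"rx":0,"ry":0,"rz":0},{"grip":0.01,"dx":0,"dy":0,"dz":0.002,"rx":0,"ry":0,"rz":0}]' 55; python3 -m creep '[{"grip":0.01,"dx":0,"dy":0,"dz":0.0015,"rx":0,"ry":0,"rz":0},{"grip":0.01,"dx":0,"dy":0,"dz":0.0015,"rx":0,"ry":0,"rz":0}]' 55;  python3 -m creep '[{"grip":0.01,"dx":0,"dy":0,"dz":0.001,"rx":0,"ry":0,"rz":0},{"grip":0.01,"dx":0,"dy":0,"dz":0.001,"rx":0,"ry":0,"rz":0}]' 55; done
python3 -c "
from h import *
R,p=toolR();print(W2T(p),W2T(p+R@[.0865,0,.0712]),R[:,0])"
```

```text
time_s: 17.82
tool_pos: [0.6365, -0.2128, 0.0803]
tool_rot: [0.006, 0.697, 0.717, -0.004]
ft_force: [0.2, 0.3, -1.4]
gripper_width: 0.0214
grip_force: 55.0
time_s: 17.98
tool_pos: [0.636, -0.2124, 0.0778]
tool_rot: [0.005, 0.697, 0.717, -0.004]
ft_force: [-0.4, 0.9, -2.1]
gripper_width: 0.0214
grip_force: 55.0
time_s: 18.15
tool_pos: [0.6355, -0.2122, 0.076]
tool_rot: [0.004, 0.697, 0.717, -0.004]
ft_force: [-0.3, -0.3, -2.6]
gripper_width: 0.0215
grip_force: 55.0
[ 0.0344 -0.1137  0.076 ] [ 0.0346 -0.0281  0.0038] [-0.0279614   0.99953335 -0.01229814]
```

```bash
python3 -m creep '[{"grip":0.01,"dx":0,"dy":0,"dz":0.001,"rx":0,"ry":0,"rz":0},{"grip":0.01,"dx":0,"dy":0,"dz":0.001,"rx":0,"ry":0,"rz":0}]' 55; python3 -m creep '[{"grip":0.01,"dx":0.008,"dy":0,"dz":0,"rx":0,"ry":0,"rz":0},{"grip":0.01,"dx":0.02,"dy":0,"dz":0,"rx":0,"ry":0,"rz":0},{"grip":0.01,"dx":0.033,"dy":0,"dz":0,"rx":0,"ry":0,"rz":0},{"grip":0.01,"dx":0.046,"dy":0,"dz":0,"rx":0,"ry":0,"rz":0},{"grip":0.01,"dx":0.059,"dy":0,"dz":0,"rx":0,"ry":0,"rz":0},{"grip":0.01,"dx":0.072,"dy":0,"dz":0,"rx":0,"ry":0,"rz":0},{"grip":0.01,"dx":0.083,"dy":0,"dz":0,"rx":0,"ry":0,"rz":0},{"grip":0.01,"dx":0.092,"dy":0,"dz":0,"rx":0,"ry":0,"rz":0},{"grip":0.01,"dx":0.1,"dy":0,"dz":0,"rx":0,"ry":0,"rz":0},{"grip":0.01,"dx":0.1,"dy":0,"dz":0,"rx":0,"ry":0,"rz":0}]' 55
python3 -c "
from h import *
R,p=toolR();print(W2T(p),W2T(p+R@[.0865,0,.0712]),R[:,0])
read_camera('side')
for d in landmark_of('egg3','side')[:8]: print(round(d['p'],2),W2T(d['position']))"
```

```text
time_s: 18.32
tool_pos: [0.6358, -0.2123, 0.0753]
tool_rot: [0.005, 0.697, 0.717, -0.004]
ft_force: [0.3, -0.2, -0.0]
gripper_width: 0.021
grip_force: 55.0
time_s: 19.15
tool_pos: [0.6337, -0.1094, 0.0752]
tool_rot: [0.005, 0.697, 0.717, -0.003]
ft_force: [0.6, 3.2, 7.1]
gripper_width: 0.0213
grip_force: 55.0
[ 0.0356 -0.011   0.0752] [0.0359 0.0747 0.003 ] [-0.02955855  0.99949541 -0.01162844]
0.8 [0.033  0.0819 0.0253]
0.64 [0.04   0.0054 0.0036]
0.51 [-0.0566  0.1051  0.0228]
0.5 [-0.0392  0.1607  0.0229]
0.5 [0.0387 0.1676 0.0273]
0.46 [0.0549 0.1245 0.0233]
0.45 [ 0.1669 -0.0317  0.0245]
0.44 [0.1622 0.0602 0.0244]
```

```bash
python3 -m creep '[{"grip":0.01,"dx":0.008,"dy":-0.001,"dz":0,"rx":0,"ry":0,"rz":0},{"grip":0.01,"dx":0.017,"dy":-0.001,"dz":0,"rx":0,"ry":0,"rz":0},{"grip":0.01,"dx":0.026,"dy":-0.002,"dz":0,"rx":0,"ry":0,"rz":0},{"grip":0.01,"dx":0.035,"dy":-0.002,"dz":0,"rx":0,"ry":0,"rz":0},{"grip":0.01,"dx":0.044,"dy":-0.002,"dz":0,"rx":0,"ry":0,"rz":0},{"grip":0.01,"dx":0.053,"dy":-0.002,"dz":0,"rx":0,"ry":0,"rz":0},{"grip":0.01,"dx":0.061,"dy":-0.002,"dz":0,"rx":0,"ry":0,"rz":0},{"grip":0.01,"dx":0.068,"dy":-0.002,"dz":0,"rx":0,"ry":0,"rz":0},{"grip":0.01,"dx":0.072,"dy":-0.002,"dz":0,"rx":0,"ry":0,"rz":0},{"grip":0.01,"dx":0.072,"dy":-0.002,"dz":0,"rx":0,"ry":0,"rz":0}]' 55
python3 -c "
from h import *
R,p=toolR();print(W2T(p),W2T(p+R@[.0865,0,.0712]),R[:,0])
im=read_camera('side')
for d in landmark_of('egg3','side')[:8]: print(round(d['p'],2),W2T(d['position']))
t=read_camera('top')
for d in landmark_of('egg3','top')[:8]: print(round(d['p'],2),W2T(d['position']))
cv2.imwrite('pics/sc1.png',np.hstack([cv2.resize(im[180:310,230:400],(520,398)),cv2.resize(t[160:250,250:320],(275,354+44))])[:,:,::-1])"
```

```text
time_s: 20.08
tool_pos: [0.6303, -0.0386, 0.0752]
tool_rot: [0.006, 0.697, 0.717, -0.003]
ft_force: [0.1, -0.1, 9.2]
gripper_width: 0.0209
grip_force: 55.0
[0.0344 0.0599 0.0752] [0.0348 0.1455 0.0029] [-0.02935488  0.99948984 -0.0125841 ]
0.72 [-0.0373  0.1619  0.0244]
0.71 [-0.055   0.1025  0.0243]
0.71 [0.0091 0.1095 0.0289]
0.69 [0.1635 0.0605 0.0236]
0.52 [0.0578 0.1286 0.029 ]
0.47 [0.0332 0.1682 0.0264]
0.7 [ 0.1638 -0.0385  0.0228]
0.65 [0.0345 0.1665 0.0243]
0.58 [0.0524 0.1281 0.0299]
0.52 [0.0085 0.1101 0.0257]
0.51 [0.165  0.0605 0.0228]
0.45 [-0.0573  0.1034  0.025 ]
0.41 [-0.0389  0.1585  0.0277]
```

View pics/sc1.png

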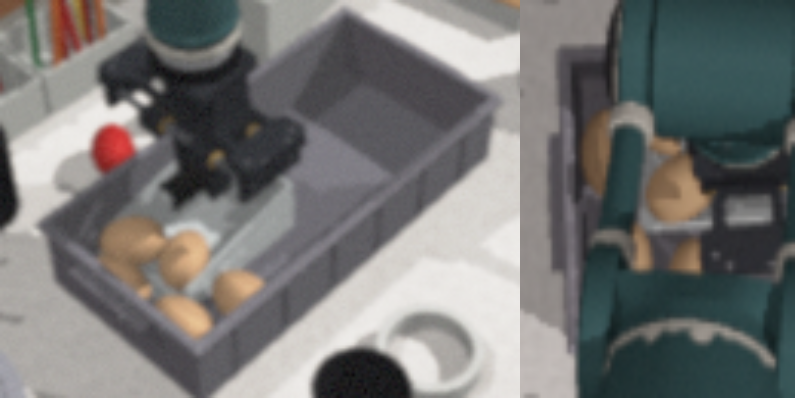

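Two eggs are already on the scoop (left panel, around (185,258) and (130,240)), a third lies against the end wall at (125,275), and the other two are outside on the near side. I'll push on into the corner.

```bash
python3 -m creep '[{"grip":0.01,"dx":0.004,"dy":0,"dz":0,"rx":0,"ry":0,"rz":0},{"grip":0.01,"dx":0.008,"dy":0,"dz":0,"rx":0,"ry":0,"rz":0},{"grip":0.01,"dx":0.012,"dy":0,"dz":0,"rx":0,"ry":0,"rz":0},{"grip":0.01,"dx":0.016,"dy":0,"dz":0,"rx":0,"ry":0,"rz":0},{"grip":0.01,"dx":0.02,"dy":0,"dz":0,"rx":0,"ry":0,"rz":0},{"grip":0.01,"dx":0.024,"dy":0,"dz":0,"rx":0,"ry":0,"rz":0},{"grip":0.01,"dx":0.028,"dy":0,"dz":0,"rx":0,"ry":0,"rz":0},{"grip":0.01,"dx":0.032,"dy":0,"dz":0,"rx":0,"ry":0,"rz":0},{"grip":0.01,"dx":0.035,"dy":0,"dz":0,"rx":0,"ry":0,"rz":0},{"grip":0.01,"dx":0.035,"dy":0,"dz":0,"rx":0,"ry":0,"rz":0}]' 55
python3 -c "
from h import *
R,p=toolR();print(W2T(p),W2T(p+R@[.0865,0,.0712]),R[:,0])
im=read_camera('side')
for d in landmark_of('egg3','side')[:8]: print(round(d['p'],2),W2T(d['position']))
lm('scoop_lip','side',1)"
```

```text
time_s: 21.12
tool_pos: [0.6297, -0.0045, 0.0752]
tool_rot: [0.007, 0.697, 0.717, -0.003]
ft_force: [0.6, -2.6, 10.9]
gripper_width: 0.0214
grip_force: 55.0
[0.0349 0.094  0.0752] [0.0353 0.1795 0.0029] [-0.02929998  0.99947799 -0.01361083]
0.77 [0.0608 0.1312 0.032 ]
0.77 [0.009  0.1224 0.0302]
0.64 [0.0337 0.1655 0.0287]
0.62 [0.1643 0.0616 0.0209]
0.6 [-0.0451  0.1694  0.0254]
0.42 [-0.0565  0.1064  0.0251]
0.29 [0.0012 0.0006 0.0017]
```

```bash
python3 -m creep '[{"grip":0.01,"dx":0.002,"dy":0,"dz":0,"rx":0,"ry":0,"rz":0},{"grip":0.01,"dx":0.004,"dy":0,"dz":0,"rx":0,"ry":0,"rz":0},{"grip":0.01,"dx":0.006,"dy":0,"dz":0,"rx":0,"ry":0,"rz":0},{"grip":0.01,"dx":0.007,"dy":0,"dz":0,"rx":0,"ry":0,"rz":0},{"grip":0.01,"dx":0.007,"dy":0,"dz":0,"rx":0,"ry":0,"rz":0}]' 55; python3 -m creep '[{"grip":0.01,"dx":0.002,"dy":0,"dz":0,"rx":0,"ry":0,"rz":0},{"grip":0.01,"dx":0.003,"dy":0,"dz":0,"rx":0,"ry":0,"rz":0},{"grip":0.01,"dx":0.003,"dy":0,"dz":0,"rx":0,"ry":0,"rz":0}]' 55
python3 -c "
from h import *
R,p=toolR();print(W2T(p),W2T(p+R@[.0865,0,.0712]),R[:,0])
im=read_camera('side')
for d in landmark_of('egg3','side')[:8]: print(round(d['p'],2),W2T(d['position']))"
```

```text
time_s: 21.68
tool_pos: [0.6295, 0.0021, 0.0752]
tool_rot: [0.007, 0.697, 0.717, -0.003]
ft_force: [0.2, -4.8, 11.7]
gripper_width: 0.0213
grip_force: 55.0
time_s: 21.93
tool_pos: [0.6296, 0.0027, 0.0753]
tool_rot: [0.008, 0.696, 0.718, -0.004]
ft_force: [0.9, -12.6, 10.2]
gripper_width: 0.0211
grip_force: 55.0
[0.0349 0.1012 0.0753] [0.0353 0.1865 0.0026] [-0.02987254  0.99940127 -0.0174567 ]
0.72 [0.0118 0.1218 0.029 ]
0.7 [0.0594 0.1286 0.0308]
0.59 [0.0335 0.1689 0.0301]
0.59 [0.1649 0.0572 0.0227]
0.5 [-0.0553  0.1061  0.0217]
0.5 [-0.0466  0.1681  0.0253]
```

```bash
python3 -m creep '[{"grip":0.01,"dx":-0.002,"dy":0,"dz":-0.002,"rx":0,"ry":0.2,"rz":0},{"grip":0.01,"dx":-0.005,"dy":0,"dz":-0.005,"rx":0,"ry":0.5,"rz":0},{"grip":0.01,"dx":-0.008,"dy":0,"dz":-0.007,"rx":0,"ry":1.0,"rz":0},{"grip":0.01,"dx":-0.011,"dy":0,"dz":-0.009,"rx":0,"ry":1.5,"rz":0},{"grip":0.01,"dx":-0.0145,"dy":0,"dz":-0.011,"rx":0,"ry":2,"rz":0},{"grip":0.01,"dx":-0.018,"dy":0,"dz":-0.013,"rx":0,"ry":2.5,"rz":0},{"grip":0.01,"dx":-0.0215,"dy":0,"dz":-0.015,"rx":0,"ry":3,"rz":0},{"grip":0.01,"dx":-0.025,"dy":0,"dz":-0.017,"rx":0,"ry":3.5,"rz":0},{"grip":0.01,"dx":-0.0285,"dy":0,"dz":-0.018,"rx":0,"ry":4,"rz":0},{"grip":0.01,"dx":-0.0285,"dy":0,"dz":-0.018,"rx":0,"ry":4,"rz":0}]' 55
python3 -c "
from h import *
R,p=toolR();print(W2T(p),W2T(p+R@[.0865,0,.0712]),R[:,0])
im=read_camera('side')
for d in landmark_of('egg3','side')[:8]: print(round(d['p'],2),W2T(d['position']))"
```

```text
time_s: 22.87
tool_pos: [0.6275, -0.0231, 0.0903]
tool_rot: [-0.122, 0.688, 0.706, 0.117]
ft_force: [-1.1, 1.0, 1.5]
gripper_width: 0.0211
grip_force: 55.0
[0.0321 0.0755 0.0903] [0.0324 0.1808 0.052 ] [-0.02449782  0.94237909  0.33364877]
0.73 [0.0593 0.1035 0.0476]
0.7 [0.0054 0.0996 0.0517]
0.54 [0.0353 0.1386 0.062 ]
0.54 [0.1624 0.0567 0.0225]
0.48 [-0.0559  0.104   0.0248]
0.42 [-0.0415  0.1661  0.0242]
```

```bash
python3 -c "
from h import *
R,p=toolR();print(R.T@[0,0,.1],R.T@[-.1,0,0],R.T@[0,.1,0])"
```

```text
[ 0.03309042 -0.00016057 -0.0943663 ] [ 0.00256961 -0.09996124  0.00107115] [0.09433144 0.0027793  0.03307347]
```

```bash
python3 -m creep '[{"grip":0.01,"dx":0.0025,"dy":0,"dz":-0.007,"rx":0,"ry":0,"rz":0},{"grip":0.01,"dx":0.0065,"dy":0,"dz":-0.019,"rx":0,"ry":0,"rz":0},{"grip":0.01,"dx":0.012,"dy":0,"dz":-0.034,"rx":0,"ry":0,"rz":0},{"grip":0.01,"dx":0.019,"dy":0,"dz":-0.054,"rx":0,"ry":0,"rz":0},{"grip":0.01,"dx":0.027,"dy":0,"dz":-0.077,"rx":0,"ry":0,"rz":0},{"grip":0.01,"dx":0.035,"dy":0,"dz":-0.1,"rx":0,"ry":0,"rz":0},{"grip":0.01,"dx":0.043,"dy":0,"dz":-0.123,"rx":0,"ry":0,"rz":0},{"grip":0.01,"dx":0.05,"dy":0,"dz":-0.143,"rx":0,"ry":0,"rz":0},{"grip":0.01,"dx":0.056,"dy":0,"dz":-0.16,"rx":0,"ry":0,"rz":0},{"grip":0.01,"dx":0.06,"dy":0,"dz":-0.171,"rx":0,"ry":0,"rz":0}]' 55
python3 -c "
from h import *
R,p=toolR();print(p,observe()['qpos'])
im=read_camera('side');t=read_camera('top')
for d in landmark_of('egg3','side')[:8]: print(round(d['p'],2),np.round(R.T@(np.array(d['position'])-p),3))
cv2.imwrite('pics/lift.png',np.hstack([im[120:340,190:400],t[150:370,180:390]])[:,:,::-1].repeat(1,0))
plan(((.38,.10,.33),91,-19.5))
plan(((.38,.10,.33),91,-19.5))"
```

```text
time_s: 23.8
tool_pos: [0.6287, -0.023, 0.2751]
tool_rot: [-0.119, 0.687, 0.707, 0.117]
ft_force: [0.5, 0.1, -3.2]
gripper_width: 0.0211
grip_force: 55.0
[ 0.6286745  -0.02301087  0.27510317] [-0.24543485  0.20112211  1.66218399  0.32941848  1.37976365 -0.35434741]
0.77 [0.021 0.001 0.047]
0.61 [-0.024  0.028  0.046]
0.5 [-0.027 -0.028  0.045]
0.5 [-0.097  0.13   0.234]
0.46 [-0.057 -0.09   0.247]
0.44 [ 0.005 -0.076  0.268]
d [ 0.142  -0.2448 -0.0114] r [-0.02  0.05  0.13] rows 6.8
d [ 0.142  -0.2448 -0.0114] r [-0.02  0.05  0.13] rows 6.8
```

View pics/lift.png

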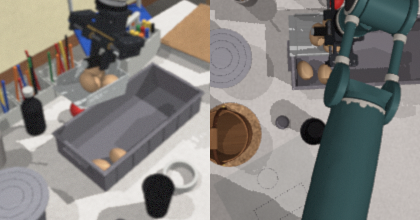

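Three eggs are seated in the scoop (left panel, (95,80)), and two are left in the tote at (100,160) and (118,152). I'll carry them to the pail.

```bash
cat >> h.py <<'E'
U=np.array([np.cos(np.radians(110)),np.sin(np.radians(110)),0])
def pl(L,t,yaw=110): return np.array(L)-Rt(yaw,t)@[.0865,0,.0712]
E
python3 -c "
from h import *
L=np.array([.370,.291,.140])-.045*U
B=pl(L,-19.5);A=B-.05*U+[0,0,.07];print(L,A,B)
R,p=plan((A,110,-19.5),(B,110,-19.5))
for t in (-12,-5,0,8,16,24,32,40,45): plan((pl(L,t),110,t),start=(R,p))
"
```

```text
[0.38539091 0.24871383 0.14      ] [0.43850853 0.10277436 0.24824178] [0.42140752 0.149759   0.17824178]
d [ 0.1161 -0.1864  0.0663] r [ 1.24  0.06 -3.46] rows 5.5
d [0.0238 0.     0.0827] r [0. 0. 0.] rows 2.1
d [ 0.01    0.     -0.0107] r [-0.  -1.5  0. ] rows 1.0
d [ 0.0206 -0.     -0.0194] r [-0.  -2.9  0. ] rows 2.0
d [ 0.0287 -0.     -0.0248] r [-0.  -3.9 -0. ] rows 2.7
d [ 0.0427  0.     -0.0319] r [-0.  -5.5 -0. ] rows 3.8
d [ 0.0574 -0.     -0.037 ] r [ 0.  -7.1  0. ] rows 5.0
d [ 0.0728  0.     -0.04  ] r [ 0.  -8.7  0. ] rows 6.1
d [ 0.0884  0.     -0.0408] r [ -0.  -10.3  -0. ] rows 7.2
d [ 0.1039 -0.     -0.0395] r [ -0.  -11.9  -0. ] rows 8.3
d [ 0.1135  0.     -0.0375] r [ -0.  -12.9  -0. ] rows 9.0
```

Time is 24 s, so there is enough left for a smooth transfer.

```bash
python3 -m creep '[{"grip":0.01,"dx":0.005,"dy":-0.009,"dz":0.003,"rx":0.06,"ry":0,"rz":-0.2},{"grip":0.01,"dx":0.016,"dy":-0.026,"dz":0.009,"rx":0.18,"ry":0,"rz":-0.5},{"grip":0.01,"dx":0.031,"dy":-0.05,"dz":0.018,"rx":0.33,"ry":0,"rz":-0.9},{"grip":0.01,"dx":0.048,"dy":-0.077,"dz":0.027,"rx":0.5,"ry":0,"rz":-1.4},{"grip":0.01,"dx":0.066,"dy":-0.106,"dz":0.038,"rx":0.7,"ry":0,"rz":-2},{"grip":0.01,"dx":0.083,"dy":-0.134,"dz":0.048,"rx":0.89,"ry":0.02,"rz":-2.5},{"grip":0.01,"dx":0.098,"dy":-0.158,"dz":0.056,"rx":1.05,"ry":0.04,"rz":-2.9},{"grip":0.01,"dx":0.109,"dy":-0.175,"dz":0.062,"rx":1.17,"ry":0.05,"rz":-3.25},{"grip":0.01,"dx":0.115,"dy":-0.185,"dz":0.066,"rx":1.24,"ry":0.06,"rz":-3.46},{"grip":0.01,"dx":0.116,"dy":-0.186,"dz":0.066,"rx":1.24,"ry":0.06,"rz":-3.46}]' 55
python3 -c "
from h import *
L=np.array([.370,.291,.140])-.045*U
R,p=toolR();print(p,observe()['qpos'],p+R@[.0865,0,.0712])
read_camera('side')
for d in landmark_of('egg3','side')[:8]: print(round(d['p'],2),np.round(R.T@(np.array(d['position'])-p),3))
lm('pail','side',1);lm('scoop_lip','side',1)
plan((pl(L,-19.5),110,-19.5))"
```

```text
time_s: 24.78
tool_pos: [0.4353, 0.1037, 0.2458]
tool_rot: [-0.142, 0.565, 0.807, 0.096]
ft_force: [0.2, -0.7, -3.5]
gripper_width: 0.0213
grip_force: 55.0
[0.43525864 0.10367271 0.2457657 ] [-0.05449299 -0.10562062  2.03949711  0.32009904  1.36398845 -0.49588295] [0.39876777 0.20260916 0.20792807]
0.97 [ 0.018 -0.003  0.046]
0.55 [-0.386  0.231  0.095]
0.5 [-0.022 -0.028  0.044]
0.45 [-0.303  0.258  0.127]
0.4 [-0.026  0.027  0.046]
pail side 0.66 [0.421 0.135 0.208] [300. 289.]
scoop_lip side 0.88 [0.395 0.203 0.21 ] [283. 316.]
d [ 0.0248 -0.0007  0.0827] r [-0.   -0.02 -0.02] rows 2.1
```

```bash
python3 -m creep '[{"grip":0.01,"dx":0.003,"dy":0,"dz":0.01,"rx":0,"ry":0,"rz":0},{"grip":0.01,"dx":0.008,"dy":0,"dz":0.027,"rx":0,"ry":0,"rz":0},{"grip":0.01,"dx":0.014,"dy":0,"dz":0.046,"rx":0,"ry":0,"rz":0},{"grip":0.01,"dx":0.019,"dy":0,"dz":0.063,"rx":0,"ry":0,"rz":0},{"grip":0.01,"dx":0.023,"dy":0,"dz":0.075,"rx":0,"ry":0,"rz":0},{"grip":0.01,"dx":0.025,"dy":0,"dz":0.082,"rx":0,"ry":0,"rz":0},{"grip":0.01,"dx":0.025,"dy":0,"dz":0.082,"rx":0,"ry":0,"rz":0}]' 55
python3 -c "
from h import *
R,p=toolR();print(p,p+R@[.0865,0,.0712])
im=read_camera('side');t=read_camera('top');lm('pail','top',1);lm('scoop_lip','side',1)
cv2.imwrite('pics/pour.png',np.hstack([cv2.resize(im[180:400,170:390],(400,400)),cv2.resize(t[200:320,150:270],(400,400))])[:,:,::-1])"
```

```text
time_s: 25.57
tool_pos: [0.4199, 0.1509, 0.1773]
tool_rot: [-0.141, 0.565, 0.807, 0.096]
ft_force: [0.0, 0.3, -4.4]
gripper_width: 0.0215
grip_force: 55.0
[0.41992397 0.1508768  0.17730166] [0.3836952  0.24987403 0.13937127]
pail top 0.85 [0.366 0.292 0.002] [199. 284.]
scoop_lip side 0.6 [0.384 0.251 0.137] [272. 356.]
```

View pics/pour.png

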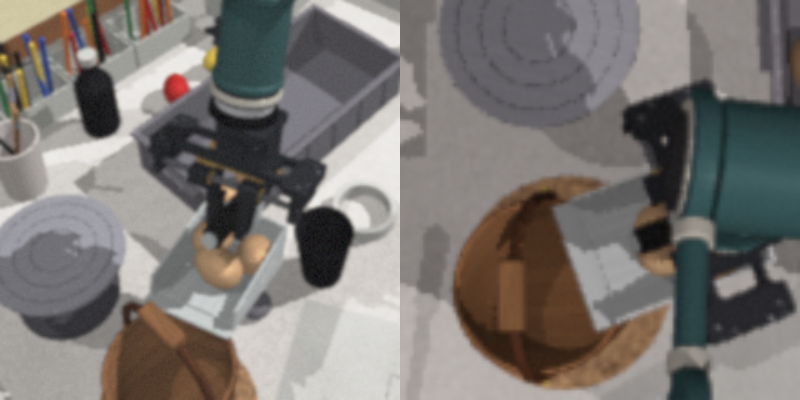

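The lip is over the pail mouth (right panel, (585,270)), clear of the hoop block at (512,295), and all three eggs are held. I'll tip about the lip.

```bash
python3 -m creep '[{"grip":0.01,"dx":0.004,"dy":0,"dz":-0.004,"rx":0,"ry":-0.6,"rz":0},{"grip":0.01,"dx":0.01,"dy":0,"dz":-0.0107,"rx":0,"ry":-1.5,"rz":0},{"grip":0.01,"dx":0.015,"dy":0,"dz":-0.015,"rx":0,"ry":-2.2,"rz":0},{"grip":0.01,"dx":0.0206,"dy":0,"dz":-0.0194,"rx":0,"ry":-2.9,"rz":0},{"grip":0.01,"dx":0.0245,"dy":0,"dz":-0.022,"rx":0,"ry":-3.4,"rz":0},{"grip":0.01,"dx":0.0287,"dy":0,"dz":-0.0248,"rx":0,"ry":-3.9,"rz":0},{"grip":0.01,"dx":0.033,"dy":0,"dz":-0.027,"rx":0,"ry":-4.4,"rz":0},{"grip":0.01,"dx":0.037,"dy":0,"dz":-0.0295,"rx":0,"ry":-4.9,"rz":0},{"grip":0.01,"dx":0.0427,"dy":0,"dz":-0.0319,"rx":0,"ry":-5.5,"rz":0},{"grip":0.01,"dx":0.0427,"dy":0,"dz":-0.0319,"rx":0,"ry":-5.5,"rz":0}]' 55
python3 -c "
from h import *
L=np.array([.370,.291,.140])-.045*U
R,p=toolR();print(p,p+R@[.0865,0,.0712],R[2,0])
read_camera('side')
for d in landmark_of('egg3','side')[:8]: print(round(d['p'],2),np.round(d['position'],3),np.round(R.T@(np.array(d['position'])-p),3))
Rr,_=toolR()
for t in (16,24,32,40,46): plan((pl(L,t),110,t))"
```

```text
time_s: 26.6
tool_pos: [0.4115, 0.1801, 0.2251]
tool_rot: [0.057, 0.572, 0.817, -0.039]
ft_force: [0.3, 0.3, -3.0]
gripper_width: 0.0217
grip_force: 55.0
[0.41148604 0.18009008 0.22511491] [0.38555551 0.25146756 0.14274651] -0.13686065250687632
0.87 [0.4   0.207 0.177] [ 0.035 -0.002  0.043]
0.78 [0.393 0.153 0.178] [-0.013 -0.026  0.049]
0.5 [0.442 0.174 0.185] [-0.011  0.026  0.042]
0.36 [0.537 0.003 0.022] [-0.18   0.057  0.23 ]
d [ 0.0097 -0.0004 -0.0096] r [-0.   -1.64  0.01] rows 1.1
d [ 0.0219 -0.0004 -0.0193] r [-0.   -3.24  0.01] rows 2.3
d [ 0.0354 -0.0004 -0.0272] r [-0.   -4.84  0.01] rows 3.4
d [ 0.0499 -0.0004 -0.0331] r [-0.   -6.44  0.01] rows 4.5
d [ 0.0612 -0.0004 -0.0362] r [ 0.   -7.64  0.01] rows 5.3
```

```bash
python3 -m creep '[{"grip":0.01,"dx":0.005,"dy":0,"dz":-0.005,"rx":0,"ry":-0.8,"rz":0},{"grip":0.01,"dx":0.01,"dy":0,"dz":-0.0096,"rx":0,"ry":-1.6,"rz":0},{"grip":0.01,"dx":0.016,"dy":0,"dz":-0.0145,"rx":0,"ry":-2.4,"rz":0},{"grip":0.01,"dx":0.022,"dy":0,"dz":-0.0193,"rx":0,"ry":-3.2,"rz":0},{"grip":0.01,"dx":0.0285,"dy":0,"dz":-0.0235,"rx":0,"ry":-4,"rz":0},{"grip":0.01,"dx":0.0354,"dy":0,"dz":-0.0272,"rx":0,"ry":-4.8,"rz":0},{"grip":0.01,"dx":0.0425,"dy":0,"dz":-0.0303,"rx":0,"ry":-5.6,"rz":0},{"grip":0.01,"dx":0.05,"dy":0,"dz":-0.033,"rx":0,"ry":-6.4,"rz":0},{"grip":0.01,"dx":0.05,"dy":0,"dz":-0.033,"rx":0,"ry":-6.4,"rz":0},{"grip":0.01,"dx":0.05,"dy":0,"dz":-0.033,"rx":0,"ry":-6.4,"rz":0}]' 55
python3 -c "
from h import *
L=np.array([.370,.291,.140])-.045*U
R,p=toolR();print(p,p+R@[.0865,0,.0712],R[2,0])
for c in('side','top'):
  im=read_camera(c);cv2.imwrite('pics/p_%s.png'%c,im[:,:,::-1])
  for d in landmark_of('egg3',c)[:9]: print(c,round(d['p'],2),np.round(d['position'],3))
a=cv2.imread('pics/p_side.png');b=cv2.imread('pics/p_top.png')
cv2.imwrite('pics/pour2.png',np.hstack([cv2.resize(a[180:400,170:390],(400,400)),cv2.resize(b[200:320,150:270],(400,400))]))"
```

```text
time_s: 27.53
tool_pos: [0.3926, 0.2294, 0.2484]
tool_rot: [0.278, 0.539, 0.771, -0.197]
ft_force: [-0.1, -0.3, -2.0]
gripper_width: 0.0214
grip_force: 55.0
[0.39261899 0.22938025 0.24840689] [0.38508661 0.24889654 0.13834297] -0.6398624557628682
side 0.68 [0.403 0.286 0.037]
side 0.62 [0.35  0.259 0.036]
side 0.45 [ 0.765 -0.131  0.024]
side 0.22 [0.37  0.288 0.06 ]
top 0.81 [0.54  0.003 0.024]
top 0.81 [0.548 0.06  0.024]
top 0.56 [ 0.761 -0.035  0.019]
top 0.54 [0.353 0.25  0.04 ]
top 0.47 [ 0.766 -0.132  0.02 ]
top 0.29 [0.392 0.234 0.257]
```

View pics/pour2.png

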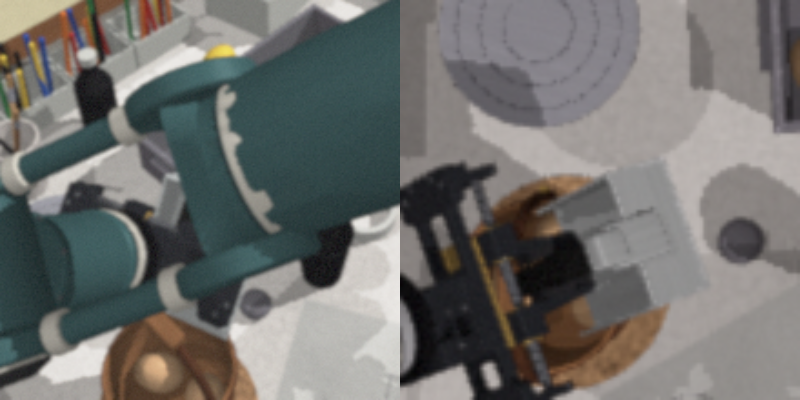

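The wrist now carries only the scoop's weight (2.0 N), eggs show in the pail (left panel, (155,372)), and the scoop in the right panel is empty. I'll back out and level.

```bash
python3 -c "
from h import *
L=np.array([.370,.291,.140])-.045*U-.07*U+[0,0,.09]
R,p=plan((pl(L,0),110,0));print(p)
plan((np.array([.45,-.05,.25]),100,0),(np.array([.3635,-.2805,.22]),80,0),start=(R,p))"
```

```text
d [-1.364e-01  1.000e-04  4.660e-02] r [-0.02  7.96 -0.02] rows 5.6
[0.43891706 0.10165194 0.3012    ]
d [-0.1463 -0.0415  0.0512] r [0. 0. 2.] rows 3.8
d [-0.212  -0.1252  0.03  ] r [0. 0. 4.] rows 5.9
```

```bash
python3 -m creep '[{"grip":0.01,"dx":-0.014,"dy":0,"dz":0.005,"rx":0,"ry":0.8,"rz":0},{"grip":0.01,"dx":-0.034,"dy":0,"dz":0.012,"rx":0,"ry":2,"rz":0},{"grip":0.01,"dx":-0.058,"dy":0,"dz":0.02,"rx":0,"ry":3.4,"rz":0},{"grip":0.01,"dx":-0.082,"dy":0,"dz":0.028,"rx":0,"ry":4.8,"rz":0},{"grip":0.01,"dx":-0.106,"dy":0,"dz":0.036,"rx":0,"ry":6.2,"rz":0},{"grip":0.01,"dx":-0.126,"dy":0,"dz":0.043,"rx":0,"ry":7.4,"rz":0},{"grip":0.01,"dx":-0.136,"dy":0,"dz":0.046,"rx":0,"ry":7.96,"rz":0},{"grip":0.01,"dx":-0.136,"dy":0,"dz":0.046,"rx":0,"ry":7.96,"rz":0},{"grip":0.01,"dx":-0.136,"dy":0,"dz":0.046,"rx":0,"ry":7.96,"rz":0}]' 55
python3 -c "
from h import *
read_camera('side')
for d in landmark_of('egg3','side')[:9]: print(round(d['p'],2),np.round(d['position'],3))
plan((np.array([.45,-.05,.25]),100,0))"
```

```text
time_s: 28.48
tool_pos: [0.4386, 0.1011, 0.3019]
tool_rot: [0.001, 0.576, 0.817, -0.001]
ft_force: [0.5, -0.4, -1.0]
gripper_width: 0.0216
grip_force: 55.0
0.84 [0.399 0.3   0.034]
0.6 [ 0.758 -0.035  0.023]
d [-0.1481 -0.0406  0.0511] r [-0.02  0.02  1.99] rows 3.9
```

```bash
python3 -m creep '[{"grip":0.01,"dx":-0.03,"dy":-0.008,"dz":0.01,"rx":0,"ry":0,"rz":0.4},{"grip":0.01,"dx":-0.067,"dy":-0.018,"dz":0.023,"rx":0,"ry":0,"rz":0.9},{"grip":0.01,"dx":-0.107,"dy":-0.029,"dz":0.037,"rx":0,"ry":0,"rz":1.4},{"grip":0.01,"dx":-0.148,"dy":-0.041,"dz":0.05,"rx":0,"ry":0,"rz":2},{"grip":0.01,"dx":-0.148,"dy":-0.041,"dz":0.05,"rx":0,"ry":0,"rz":2}]' 55
python3 -m creep '[{"grip":0.01,"dx":-0.212,"dy":-0.125,"dz":0.03,"rx":0,"ry":0,"rz":4},{"grip":0.01,"dx":-0.212,"dy":-0.125,"dz":0.03,"rx":0,"ry":0,"rz":4},{"grip":0.01,"dx":-0.212,"dy":-0.125,"dz":0.03,"rx":0,"ry":0,"rz":4},{"grip":0.01,"dx":-0.212,"dy":-0.125,"dz":0.03,"rx":0,"ry":0,"rz":4},{"grip":0.01,"dx":-0.212,"dy":-0.125,"dz":0.03,"rx":0,"ry":0,"rz":4},{"grip":0.01,"dx":-0.212,"dy":-0.125,"dz":0.03,"rx":0,"ry":0,"rz":4},{"grip":0.01,"dx":-0.212,"dy":-0.125,"dz":0.03,"rx":0,"ry":0,"rz":4},{"grip":0.01,"dx":-0.212,"dy":-0.125,"dz":0.03,"rx":0,"ry":0,"rz":4},{"grip":0.01,"dx":-0.212,"dy":-0.125,"dz":0.03,"rx":0,"ry":0,"rz":4}]' 55
python3 -c "
from h import *
for c in('side','top'):
  im=read_camera(c);cv2.imwrite('pics/q_%s.png'%c,im[:,:,::-1])
  for d in landmark_of('egg3',c)[:9]: print(c,round(d['p'],2),np.round(d['position'],3))
  lm('pail',c,1)
lm('scoop','side',1)
R,p=toolR();print(R[2,:])
plan(((.3635,-.2805,.08),80))
a=cv2.imread('pics/q_side.png');b=cv2.imread('pics/q_top.png')
cv2.imwrite('pics/chk.png',np.hstack([cv2.resize(a[220:400,150:390],(460,345)),cv2.resize(b[235:335,150:248],(338,345))]))"
```

```text
time_s: 29.0
tool_pos: [0.4486, -0.0529, 0.2481]
tool_rot: [-0.001, 0.644, 0.765, -0.004]
ft_force: [-0.2, 0.2, -2.0]
gripper_width: 0.0213
grip_force: 55.0
time_s: 29.75
tool_pos: [0.3645, -0.2787, 0.2214]
tool_rot: [-0.0, 0.766, 0.643, -0.001]
ft_force: [0.1, 0.4, -2.0]
gripper_width: 0.0215
grip_force: 55.0
side 0.9 [0.398 0.3   0.034]
side 0.64 [ 0.761 -0.035  0.023]
side 0.62 [0.552 0.065 0.023]
side 0.56 [ 0.538 -0.     0.025]
side 0.44 [ 0.764 -0.132  0.025]
top 0.77 [ 0.763 -0.036  0.02 ]
top 0.68 [0.344 0.28  0.034]
top 0.64 [0.365 0.325 0.031]
top 0.6 [0.397 0.3   0.033]
top 0.55 [0.54  0.007 0.027]
top 0.55 [0.55  0.059 0.028]
top 0.49 [ 0.763 -0.133  0.021]
pail top 0.92 [0.367 0.293 0.005] [198. 284.]
scoop side 0.96 [ 0.367 -0.261  0.15 ] [431. 225.]
[-2.13030994e-03 -2.82023533e-04 -9.99997691e-01]
d [-0.0009 -0.0008  0.1421] r [-0.    0.02  0.02] rows 3.4
```

View pics/chk.png

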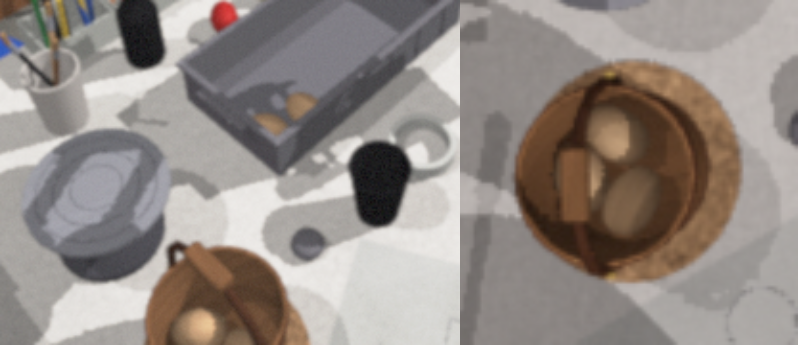

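Three eggs lie in the pail (right panel, (613,133), (590,180) and (632,200)). The pail stands upright on the cork, and two eggs remain in the tote. I'll set the scoop down.

```bash
python3 -m creep '[{"grip":0.01,"dx":0,"dy":0,"dz":0.03,"rx":0,"ry":0,"rz":0},{"grip":0.01,"dx":0,"dy":0,"dz":0.065,"rx":0,"ry":0,"rz":0},{"grip":0.01,"dx":0,"dy":0,"dz":0.1,"rx":0,"ry":0,"rz":0},{"grip":0.01,"dx":0,"dy":0,"dz":0.125,"rx":0,"ry":0,"rz":0},{"grip":0.01,"dx":0,"dy":0,"dz":0.14,"rx":0,"ry":0,"rz":0},{"grip":0.01,"dx":0,"dy":0,"dz":0.144,"rx":0,"ry":0,"rz":0},{"grip":0.01,"dx":0,"dy":0,"dz":0.146,"rx":0,"ry":0,"rz":0},{"grip":0.01,"dx":0,"dy":0,"dz":0.146,"rx":0,"ry":0,"rz":0},{"grip":0.01,"dx":0,"dy":0,"dz":0.146,"rx":0,"ry":0,"rz":0}]' 55
python3 -m creep '[{"grip":0.01,"dx":0,"dy":0,"dz":0.001,"rx":0,"ry":0,"rz":0},{"grip":0.01,"dx":0,"dy":0,"dz":0.002,"rx":0,"ry":0,"rz":0},{"grip":0.01,"dx":0,"dy":0,"dz":0.002,"rx":0,"ry":0,"rz":0}]' 55
```

```text
time_s: 30.85
tool_pos: [0.365, -0.2815, 0.0774]
tool_rot: [0.002, 0.766, 0.643, -0.001]
ft_force: [0.1, -0.2, -1.0]
gripper_width: 0.0212
grip_force: 55.0
time_s: 31.1
tool_pos: [0.3643, -0.2811, 0.0746]
tool_rot: [0.001, 0.766, 0.643, -0.001]
ft_force: [-0.2, 0.8, -1.9]
gripper_width: 0.0213
grip_force: 55.0
```

```bash
python3 -m creep '[{"grip":0.01,"dx":0,"dy":0,"dz":0.001,"rx":0,"ry":0,"rz":0},{"grip":0.01,"dx":0,"dy":0,"dz":0.002,"rx":0,"ry":0,"rz":0},{"grip":0.01,"dx":0,"dy":0,"dz":0.002,"rx":0,"ry":0,"rz":0}]' 55;python3 -m creep '[{"grip":0.01,"dx":0,"dy":0,"dz":0.001,"rx":0,"ry":0,"rz":0},{"grip":0.01,"dx":0,"dy":0,"dz":0.0015,"rx":0,"ry":0,"rz":0},{"grip":0.01,"dx":0,"dy":0,"dz":0.0015,"rx":0,"ry":0,"rz":0}]' 55
```

```text
time_s: 31.35
tool_pos: [0.3637, -0.2806, 0.0718]
tool_rot: [0.0, 0.766, 0.643, -0.001]
ft_force: [0.3, 0.4, -2.2]
gripper_width: 0.0215
grip_force: 55.0
time_s: 31.6
tool_pos: [0.3638, -0.2807, 0.0712]
tool_rot: [0.0, 0.766, 0.643, -0.001]
ft_force: [-3.0, 2.2, 5.8]
gripper_width: 0.0212
grip_force: 55.0
```

On the table. I'll release, wait and rise.

```bash
python3 -m creep '[{"grip":0.06,"dx":0,"dy":0,"dz":0,"rx":0,"ry":0,"rz":0},{"grip":0.06,"dx":0,"dy":0,"dz":0,"rx":0,"ry":0,"rz":0},{"grip":0.06,"dx":0,"dy":0,"dz":0,"rx":0,"ry":0,"rz":0},{"grip":0.06,"dx":0,"dy":0,"dz":0,"rx":0,"ry":0,"rz":0},{"grip":0.06,"dx":0,"dy":0,"dz":0,"rx":0,"ry":0,"rz":0},{"grip":0.06,"dx":0,"dy":0,"dz":-0.02,"rx":0,"ry":0,"rz":0},{"grip":0.06,"dx":0,"dy":0,"dz":-0.05,"rx":0,"ry":0,"rz":0},{"grip":0.06,"dx":0,"dy":0,"dz":-0.09,"rx":0,"ry":0,"rz":0},{"grip":0.06,"dx":0,"dy":0,"dz":-0.13,"rx":0,"ry":0,"rz":0},{"grip":0.06,"dx":0,"dy":0,"dz":-0.15,"rx":0,"ry":0,"rz":0}]' 20
python3 -m creep '[{"grip":0.06,"dx":0,"dy":0,"dz":-0.02,"rx":0,"ry":0,"rz":0},{"grip":0.06,"dx":0,"dy":0,"dz":-0.02,"rx":0,"ry":0,"rz":0},{"grip":0.06,"dx":0,"dy":0,"dz":-0.02,"rx":0,"ry":0,"rz":0}]'
python3 -c "
from h import *
for c in('top','side'):
  read_camera(c)
  for n in('scoop','scoop_lip','scoop_grip'): lm(n,c,1)
lm('egg3','top',8)"
```

```text
time_s: 32.43
tool_pos: [0.3656, -0.2818, 0.2255]
tool_rot: [0.004, 0.766, 0.643, -0.0]
ft_force: [1.0, -1.2, 0.1]
gripper_width: 0.0598
grip_force: 0.0
time_s: 32.68
tool_pos: [0.3646, -0.2809, 0.2413]
tool_rot: [0.002, 0.766, 0.643, -0.001]
ft_force: [-0.4, 0.1, 0.6]
gripper_width: 0.0598
grip_force: 0.0
scoop top 0.69 [ 0.361 -0.268 -0.001] [387. 282.]
scoop_lip top 0.84 [ 0.377 -0.196 -0.002] [363. 277.]
scoop_grip top 0.93 [ 0.364 -0.284  0.078] [397. 283.]
scoop side 0.85 [ 0.367 -0.264  0.002] [423. 262.]
scoop_lip side 0.59 [ 0.378 -0.196  0.001] [404. 274.]
scoop_grip side 0.86 [ 0.366 -0.279  0.082] [431. 240.]
egg3 top 0.81 [0.55  0.056 0.027] [277. 220.]
egg3 top 0.81 [ 0.762 -0.133  0.021] [339. 148.]
egg3 top 0.74 [ 0.759 -0.035  0.021] [306. 150.]
egg3 top 0.6 [0.346 0.282 0.031] [200. 292.]
egg3 top 0.43 [0.364 0.323 0.03 ] [186. 286.]
egg3 top 0.34 [0.781 0.238 0.002] [217. 146.]
```

```bash
python3 -c "
from station import *
print(job_done())"
```

```text
the job is handed in; nothing more can be done
None
```

The job is handed in at about 33 s: the pail stands upright on the cork mat with three eggs in it, the empty scoop is flat on the bare table, two eggs are left in the tote and none were spilled.

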